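# Read gel cassettes on a fluorescence viewer

## Task

Lay every gel cassette from the yellow tray flat on the viewer's glass stage, then throw the shutter lever into the orange (open) notch. Squeeze the latch tab on the filter slide to move it from the white mark to the next detent, blue, let it latch there for at least three seconds for the first reading, then do the same one detent further to green (never on towards red), with all the cassettes still on the glass. Afterwards throw the lever into the white (closed) notch and then lay every cassette flat in the blue tray, leaving the bottle, tube rack and tip box alone.

Things in the scene. Friction and masses are not known exactly. Their poses are not given: they have to be found in the camera images.
- stage (a point): centre of the top of the viewer's glass stage, 90 (x) x 210 (y) mm, 38 mm above the bench, in an aluminium rim 5 mm high and 8 mm wide. The viewer is a fixed grey instrument, 250 x 340 mm. Its axes: +x from the stage to its control console, +y along the console, z up. The console is a grey block, its top 17 mm above the glass, from 90 to 180 mm in +x of this point; slide and lever stand on it
- slide_grip (a point): centre of the filter slide's black grip, 26 (x) x 24 (y) x 44 mm tall; centre 29 mm above the console top. Axes as the viewer's. An orange latch tab is on its +x face: to free the slide pinch grip and tab together along x (33 mm wide, 26 with the tab home). Four dots on the console on the +x side mark the detents: white, blue, green, red in order of +y (the filter windows riding on the -x side are no marks)
- tab_face (a point): centre of the outer face of the orange latch tab (18 mm in y, 34 mm tall) on the +x face of the slide grip; it is pressed in -x, 20 mm from the grip's centre in x when out, 1 mm below the centre of the grip
- filter_slide (a joint): position of the filter slide along the viewer's +y in m: detents at 0 (white), 0.028 (blue), 0.056 (green), 0.084 (red). Starts in white. A dog holds it within 2 mm of a detent unless the tab is pressed; friction about 1.5 N. Released between detents, the tab stays partly in and the slide can be pushed on until it clicks into the next detent
- latch_tab (a joint): how far the tab is pressed in m: 0 out (dog engaged when the slide is in a detent), about 0.005 when the dog rides between detents, 0.007 fully pressed; the slide is free above 0.0055. Its spring takes 4 N to 7.5 N
- lever_grip (a point): centre of the red barrel at the top of the shutter lever: a cylinder of 24 mm diameter and 30 mm length lying along the viewer's x; it can be pinched by its two ends (30 mm, along x) or pushed along y. The rod below it is 9 mm thick; the barrel centre is 90 mm from the pivot. A round aluminium quadrant plate with white and orange marks stands on its -x side, 46 mm in radius about the pivot, 16 to 22 mm in -x of the lever's plane
- lever_pivot (a point): pivot of the shutter lever, inside the console 20 mm below its top; its axes are the viewer's, and the lever swings in its y-z plane
- shutter_lever (a joint): angle of the shutter lever in rad: 0 upright, positive leans towards the viewer's +y. Sprung notches at +0.55 (orange mark, shutter open) and -0.55 (white mark, shutter closed); it snaps into a notch within about 0.12 of it and takes some 4 N at the barrel to leave it; stops at +-0.64. It starts loose somewhere between the notches, and stays where it is left there. Dark bars under the glass follow it
- in_tray_floor (a point): centre of the floor of the fixed yellow tray in which the cassettes lie at the start; inside 240 (x) x 90 (y) mm, floor 4 mm above the bench, rim 5 mm above the floor and 6 mm wide
- out_tray_floor (a point): centre of the floor of the fixed blue tray for cassettes that have been read; same size as the yellow one: inside 240 (x) x 90 (y) mm, floor 4 mm above the bench, rim 5 mm above the floor
- amber_bottle: bystander: amber bottle, 44 mm diameter, 85 mm tall; origin at the centre of its underside
- tube_rack: bystander: blue rack of red- and white-capped tubes, 50 x 100 mm, 57 mm tall; origin at the centre of its underside
- tip_box: bystander: yellow tip box, 40 x 80 mm, 39 mm tall; origin at the centre of its underside
- cas1_center (a point): centre of a gel cassette: a sealed white plastic block 48 (x) x 34 (y) x 20 (z) mm with a green window on both faces, about 60 g, either face up; two or three of the four are present, the others are None from the start
- cas2_center (a point): centre of a gel cassette: a sealed white plastic block 48 (x) x 34 (y) x 20 (z) mm with a green window on both faces, about 60 g, either face up; two or three of the four are present, the others are None from the start
- cas3_center (a point): centre of a gel cassette: a sealed white plastic block 48 (x) x 34 (y) x 20 (z) mm with a green window on both faces, about 60 g, either face up; two or three of the four are present, the others are None from the start
- cas4_center (a point): centre of a gel cassette: a sealed white plastic block 48 (x) x 34 (y) x 20 (z) mm with a green window on both faces, about 60 g, either face up; two or three of the four are present, the others are None from the start
Things that resemble listed ones, but are neither listed nor needed, are in the scene too. What is shaped like the part that bears cas4_center but black or purple is not meant.

How it is judged:
By the outcome, as a careful person would: the job done as asked, in the order asked, and still so for the second after the job is handed in, with the robot touching nothing.
Of cas1, cas2, cas3, cas4 only 2 to 3 are there at a start; the rules pass over those that are not, and their reading is None.
At some moment in a run one of cas1, cas2, cas3, cas4 may be knocked a few centimetres aside while the robot is not near it.
Once in a run the grip may slacken for a moment while it holds something.
It also fails if it takes over 208 s, if anything falls off the work surface, if the arm or the gripper's body presses on something with over 40 N, if the wrist force passes 120 N, or if a joint passes its speed limit or range.

## Robot

A 6-joint arm with a two-finger parallel gripper is mounted at the origin on the work surface. World frame = base frame: x ahead of the robot, y to its left, z up, the work surface at z = 0. Lengths are in mm, angles in degrees, forces in N, time in s.
With the tool pointing down it reaches from about 350 to 850 mm from the base axis. Payload 8.1 kg.
Tool frame: the origin (TCP) lies between the finger pads; the fingertips stand 22 mm ahead of it and the grasp point (between the pads) lies 3 mm ahead of it; z points along the fingers, y is the direction in which the jaws open and shut (so a half turn about z gives the same grasp; the last joint's range is limited). The gripper opens to 85 mm and grips with 20 to 120 N. Pads are 22 mm wide; open, the fingers measure 114 mm over their backs; the gripper's body (76 mm by 85 mm) begins 54 mm behind the grasp point. The pads swing forward as they close: fully open they stand 13 mm farther back than shut.
Start: joints at [-82.013, 7.471, 85.268, -0, 87.261, -4.893], TCP at [133.767, -584.903, 253.292] pointing down, gripper open.
Joint ranges: [-169.43, 169.43], [-51.17, 129.36], [1.28, 143.12], [-76.62, 256.62], [0, 156.53], [-152.29, 152.29]. Speed limits (degrees/s): [136.94, 136.94, 159.86, 180, 180, 180].

## Interface

Orientations are given as [roll, pitch, yaw] about the fixed x, y, z axes, in that order (R = Rz(yaw) Ry(pitch) Rx(roll)).
In Python, from bench import r gives the robot as it stands.
- The arm moves only by the tool drive_tool, never from a script. Its argument "moves" is a list of rows, each a list of 2 entries, a list of its own where there are three numbers: the shift along the world's x, y, z in mm, then the turn about the world's z in degrees. A call has exactly 8 rows; each row is the pose to reach, as a shift and turn from the pose commanded when the call began; what a row does not reach only later rows make up. A row lasts 1/12 s, in which the tool goes at most 41.7 mm and 7.16 degrees, less where a joint would pass 70% of its speed; a pose out of reach is approached as far as the arm can. A call with a gripper value outside its range is refused whole. "fingers" is the finger opening in mm, from 0 to 85.4, set as the call begins (left out, the last holds). The fingers move at their own pace and stop on an object; "squeeze" is the grip in N (left out, the last holds). Time passes only in rows, so rows that repeat a pose let the fingers close, or fill a call up. It gives the time, the measured TCP pose, the force and the opening at its end, in the units of the state.
- r.sense(): the state, without advancing time (a new reading comes with each control period).
- r.snapshot(name): name is "scene" or "top" or "wrist"; returns a dict with "pixels" (384x512x3 uint8, red, green, blue), "camera_matrix" (3x3 intrinsics, pixels), "k1" (the pictures are not rectified: a ray, as slopes to the right and down, at radius r is drawn at 1 + k1 r^2 times it, then the intrinsics apply), "xyz" and "orientation" of the camera in the world. Camera axes: x right, y down, z forward; pixel columns grow to the right and rows downward; lengths in mm; the calibration is good to about 2 mm. A picture is of the moment at which its call begins. There is no depth.
- r.hand_in(): hands the job in, once; it reports no verdict.
The state is a dict: "time": time; "joint_pos": joint angles; "qd": joint speeds; "joint_efforts": joint torques, N m; "tool_pos": TCP position; "tcp_rot": TCP orientation; "ft_force": force on the tool from outside, world axes, zero at the start; "wrist_torque": the same for the moment, N m; "finger_gap": finger opening in mm.
Only numpy, scipy, OpenCV 4.12 (cv2) and the standard library are available. Lean on these libraries where they do the work, as an engineer would, in place of code of your own. Each camera call takes 0.05 s, during which the arm holds its last target.

## Working session

There is one attempt and no reset: what is moved stays moved. The work goes in short steps, Python scripts to look and compute and a tool call to move; the robot and the scene stay as the last step left them, time stands still between calls to the robot, and variables do not carry over. Pictures are saved under pics/ and viewed, and the job is handed in when it is done.

Besides the shell and the picture viewer there is one more tool, called after "Request:" as name(argument=value, ...) on one line, values as JSON. drive_tool: Moves the arm, as the interface text tells. Its arguments: {"type":"object","properties":{"moves":{"type":"array","items":{"type":"array"}},"fingers":{"type":"number"},"squeeze":{"type":"number"}},"required":["moves"]}

```bash
mkdir -p pics; ls
cat > h.py <<'E'
import numpy as np, cv2
from bench import r
from scipy.spatial.transform import Rotation as Ro
def snap(n,f):
    s=r.snapshot(n); cv2.imwrite('pics/'+f,s['pixels'][:,:,::-1]); np.savez('pics/'+f+'.npz',**{k:s[k] for k in s}); return s
E
python3 - <<'E'
from h import *
print(r.sense())
for n in ("scene","top","wrist"):
    s=snap(n,n+"0.png"); print(n,s["camera_matrix"],s["k1"],s["xyz"],s["orientation"])
E
```

```text
pics
{'time': 0.0, 'joint_pos': array([-8.20133286e+01,  7.51666373e+00,  8.53290540e+01, -2.68957245e-03,
        8.72601335e+01, -4.89159186e+00]), 'qd': array([-0.01715634, -0.05324312,  0.0141464 ,  0.04289635, -0.03915835,
       -0.04829787]), 'joint_efforts': array([-1.61345361e-03, -5.69400465e+01, -5.00561607e+01, -3.78219547e-04,
        1.48336584e-02, -6.24578934e-05]), 'tool_pos': array([ 133.67930228, -584.4043811 ,  252.230321  ]), 'tcp_rot': array([-1.79894305e+02, -6.34953194e-03,  1.28783885e+01]), 'ft_force': array([ 0.35039315, -0.0035627 , -0.29371724]), 'wrist_torque': array([-0.01235922,  0.04136376, -0.00942613]), 'finger_gap': 85.74789882725801}
scene [[350.1701085    0.         256.94373661]
 [  0.         350.1701085  192.83838475]
 [  0.           0.           1.        ]] 0.0011451735079384094 [769.17286823 438.12911573 858.14953277] [-148.02891621   -0.87541983  157.67318892]
top [[443.93880841   0.         260.52672675]
 [  0.         443.93880841 194.03222142]
 [  0.           0.           1.        ]] -0.17489545699885412 [ 475.57614931   41.39417595 1435.70710757] [-176.22374474   -0.97774408  -90.56444729]
wrist [[293.65613452   0.         259.17259288]
 [  0.         293.65613452 191.77527586]
 [  0.           0.           1.        ]] -0.00641241783181054 [ 207.91224593 -566.81795553  372.48401959] [ 1.62701076e+02  1.13621687e-01 -7.71420869e+01]
```

Run:
```python
import cv2
for n in ("scene","top"):
    i=cv2.imread(f'pics/{n}0.png'); cv2.imwrite(f'pics/{n}0b.png',cv2.resize(i,(800,600),interpolation=cv2.INTER_CUBIC))
```

```text
(no output)
```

View pics/scene0b.png

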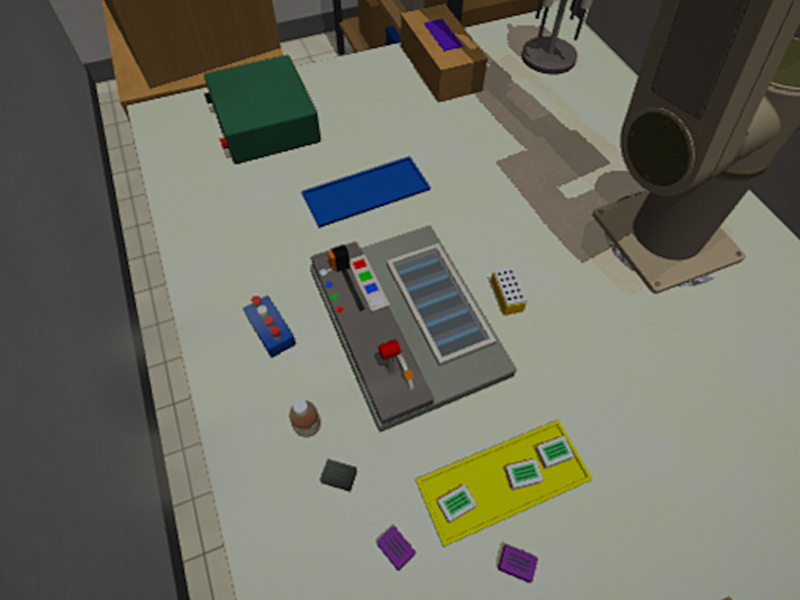

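View pics/top0b.png

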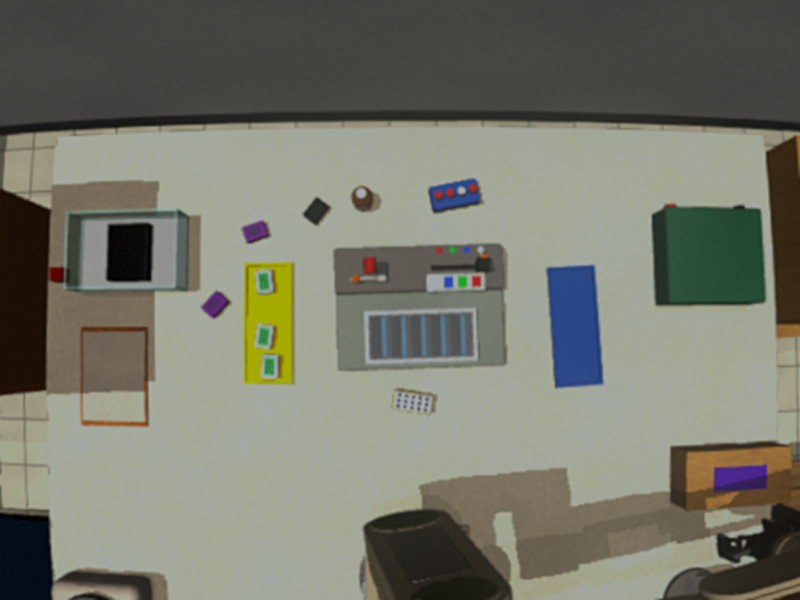

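View pics/wrist0.png

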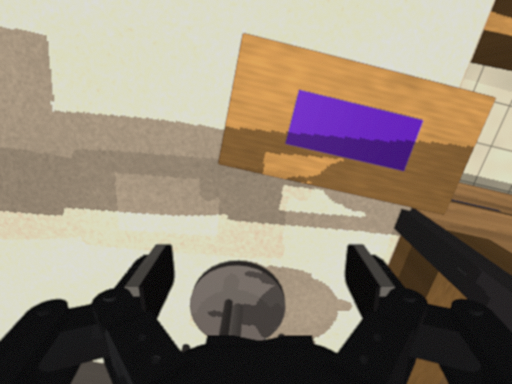

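The top view shows three white cassettes with green windows at (264,282), (264,336), (270,366) of the 800x600 picture, in the yellow tray. The black block at (316,210) and the purple ones at (255,231) and (215,304) are decoys. The viewer is in the middle and the blue tray is on the right at (575,325).

```bash
cat >> h.py <<'E'
def load(f): return dict(np.load('pics/'+f+'.npz'))
def ray(s,uv):
    K=s['camera_matrix']; d=np.array([float(s['k1']),0,0,0])
    p=cv2.undistortPoints(np.array(uv,float).reshape(-1,1,2),K,d)[:,0]
    R=Ro.from_euler('xyz',s['orientation'],degrees=True).as_matrix()
    return (R@np.c_[p,np.ones(len(p))].T).T
def plane(s,uv,z):
    d=ray(s,uv); c=np.array(s['xyz']); return c+d*((z-c[2])/d[:,2])[:,None]
def proj(s,P):
    R=Ro.from_euler('xyz',s['orientation'],degrees=True).as_matrix()
    q=(np.array(P,float).reshape(-1,3)-s['xyz'])@R; q=q[:,:2]/q[:,2:]
    q=q*(1+float(s['k1'])*(q**2).sum(1,keepdims=True))
    K=s['camera_matrix']; return q*[K[0,0],K[1,1]]+K[:2,2]
def blobs(s,cond,amin=15):
    hsv=cv2.cvtColor(s['pixels'],cv2.COLOR_RGB2HSV)
    m=cond(hsv[...,0].astype(int),hsv[...,1].astype(int),hsv[...,2].astype(int)).astype(np.uint8)
    n,l,st,c=cv2.connectedComponentsWithStats(m)
    out=[]
    for i in range(1,n):
        if st[i,4]>=amin:
            ys,xs=np.where(l==i); out.append((c[i],st[i,4],np.c_[xs,ys].astype(np.float32)))
    return out
E
python3 - <<'E'
from h import *
for n,am in (("top",5),("scene",8)):
    s=load(n+'0.png')
    for nm,f,z,a in (("green",lambda h,s,v:(h>50)&(h<85)&(s>110)&(v>60),24,am),("yellow",lambda h,s,v:(h>25)&(h<33)&(s>150)&(v>80),7,300),("blue",lambda h,s,v:(h>105)&(h<120)&(s>170)&(v>50),5,300),("red",lambda h,s,v:((h<6)|(h>174))&(s>170)&(v>70),120,am),("orange",lambda h,s,v:(h>8)&(h<20)&(s>170)&(v>100),80,am)):
        for c,ar,pts in blobs(s,f,a):
            rc=cv2.minAreaRect(pts)
            box=plane(s,cv2.boxPoints(rc),z); e=box[1]-box[0]; e2=box[2]-box[1]
            if np.abs(plane(s,[c],z)[0][:2]-[550,0]).max()<450: print(n,nm,c.round(1),ar,plane(s,[c],z)[0].round(0),'box c',box.mean(0).round(0),'L',np.linalg.norm(e).round(),np.degrees(np.arctan2(e[1],e[0])).round(1),np.linalg.norm(e2).round())
E
python3 - <<'E'
import cv2
i=cv2.imread('pics/top0.png')[140:270,200:400]; cv2.imwrite('pics/tc.png',cv2.resize(i,(800,520),interpolation=cv2.INTER_CUBIC))
E
```

```text
top green [289.3 159.5] 14 [679. -77.  24.] box c [679. -78.  24.] L 10.0 -90.3 10.0
top green [168.3 179.6] 53 [617. 312.  24.] box c [618. 311.  24.] L 16.0 -90.6 29.0
top green [295.6 179.9] 39 [613. -96.  24.] box c [613. -96.  24.] L 16.0 -90.4 19.0
top green [168.2 214.9] 58 [504. 312.  24.] box c [504. 312.  24.] L 32.0 -8.2 18.0
top green [171.8 234.4] 55 [442. 300.  24.] box c [443. 301.  24.] L 16.0 -90.3 32.0
top yellow [171.3 205.2] 1764 [536. 305.   7.] box c [532. 306.   7.] L 250.0 0.2 99.0
top blue [367.4 208.4] 2047 [ 520. -333.    5.] box c [ 520. -335.    5.] L 96.0 -86.4 245.0
top red [302.2 120. ] 12 [ 786. -110.  120.] box c [ 786. -110.  120.] L 9.0 -45.1 9.0
top red [287.5 123. ] 14 [777. -66. 120.] box c [777. -66. 120.] L 11.0 -63.3 10.0
top red [280.3 124.5] 14 [772. -44. 120.] box c [772. -44. 120.] L 9.0 -90.2 9.0
top red [280.5 160. ] 8 [664. -43. 120.] box c [664. -43. 120.] L 6.0 -45.3 6.0
top red [236.  169.4] 65 [636.  91. 120.] box c [636.  91. 120.] L 18.0 -90.5 27.0
top red [304.6 179.7] 22 [ 604. -114.  120.] box c [ 605. -114.  120.] L 9.0 -90.4
[... 897 characters left out ...]
173.6 21.0
scene red [229.7 168.7] 34 [621. -78. 120.] box c [622. -78. 120.] L 18.0 -179.0 14.0
scene red [163.4 191.4] 15 [798. -74. 120.] box c [797. -73. 120.] L 7.0 158.2 9.0
scene red [217.1 197.5] 15 [680.  -8. 120.] box c [680.  -8. 120.] L 10.0 158.2 9.0
scene red [171.3 204.6] 9 [789. -30. 120.] box c [789. -30. 120.] L 7.0 158.2 8.0
scene red [175.6 211.8] 24 [785.  -7. 120.] box c [785.  -6. 120.] L 13.0 -129.5 12.0
scene red [249.2 222.9] 113 [632.  87. 120.] box c [632.  87. 120.] L 30.0 -178.9 24.0
scene orange [211.6 162.6] 17 [ 653. -144.   80.] box c [ 652. -144.   80.] L 9.0 -148.1 16.0
scene orange [260.8 239.5] 27 [616. 120.  80.] box c [616. 120.  80.] L 12.0 158.1 13.0
```

View pics/tc.png

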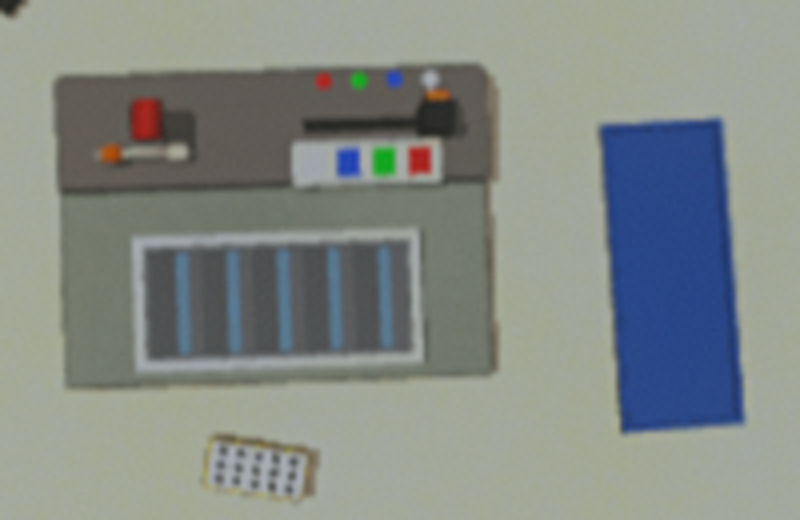

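Request:
drive_tool(moves=[[[17, 24, 3], -2], [[35, 48, 6], -4], [[53, 72, 9], -6], [[71, 97, 12], -8], [[89, 122, 15], -10], [[107, 146, 18], -12], [[125, 170, 21], -12.9], [[142, 195, 24], -12.9]])

```text
time: 0.82
tool_pos: [276.4, -388.5, 277.2]
tcp_rot: [-180.0, 0.0, -0.1]
ft_force: [0.2, -0.1, 0.7]
finger_gap: 85.2
```

Request:
drive_tool(moves=[[[18, 25, 3], 0], [[36, 50, 6], 0], [[54, 75, 9], 0], [[72, 100, 12], 0], [[90, 125, 15], 0], [[108, 150, 18], 0], [[126, 175, 21], 0], [[144, 200, 22], 0]])

```text
time: 1.48
tool_pos: [420.4, -188.5, 299.7]
tcp_rot: [180.0, -0.0, -0.0]
ft_force: [-0.2, -0.4, 0.4]
finger_gap: 85.3
```

Request:
drive_tool(moves=[[[18, 25, 3], 0], [[36, 50, 6], 0], [[54, 75, 9], 0], [[72, 100, 12], 0], [[90, 125, 15], 0], [[110, 150, 18], 0], [[130, 175, 21], 0], [[140, 190, 22], 0]])

```text
time: 2.15
tool_pos: [561.1, 2.7, 321.2]
tcp_rot: [-180.0, -0.0, 0.1]
ft_force: [0.3, -0.4, 0.2]
finger_gap: 85.1
```

Run:
```python
from h import *
s=snap('wrist','w1.png'); print(s['xyz'],s['orientation'],r.sense()['tool_pos'],r.sense()['tcp_rot'],r.sense()['time'])
cv2.imwrite('pics/w1b.png',cv2.resize(s['pixels'][:,:,::-1],(800,600),interpolation=cv2.INTER_CUBIC))
```

```text
[637.18373183   3.66350352 441.33880827] [ 1.62706689e+02  5.15541378e-02 -8.99520243e+01] [561.69390744   4.43655902 320.95272106] [-1.79886898e+02 -2.33453548e-02  1.48909479e-01] 2.2
```

View pics/w1b.png

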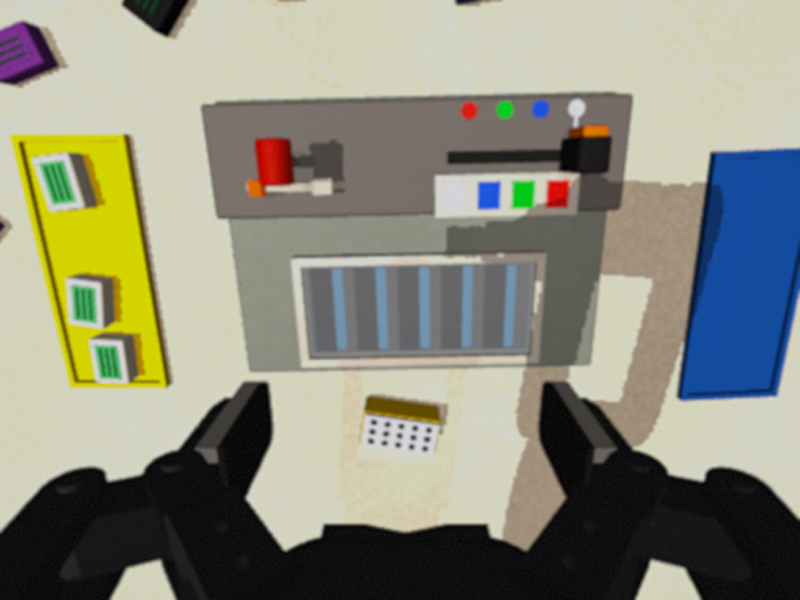

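Run:
```python
from h import *
w=load('w1.png');t=load('top0.png')
q=lambda L:np.array(L)/1.5625
c4=lambda L:np.array(L)/4.+[200,140]
def show(n,P): print(n,P.round(1)[:,:2].tolist())
a=plane(w,q([(292,258),(545,254),(541,364),(302,368)]),43);show('rim w',a); print(a.mean(0))
b=plane(t,c4([(132,237),(419,228),(425,362),(137,373)]),43);show('rim t',b); print(b.mean(0))
d=plane(w,q([(469,111),(505,110),(541,109),(577,108)]),55);show('dots w',d); print(np.degrees(np.arctan2(*(d[0]-d[3])[:2])))
d=plane(t,c4([(323,80),(359,80),(395,79),(430,78)]),55);show('dots t',d)
e=plane(w,q([(203,105),(630,95),(620,208),(218,216)]),55);show('console w',e)
e=plane(t,c4([(55,78),(487,66),(490,180),(60,190)]),55);show('console t',e)
y=plane(w,q([(13,136),(129,135),(169,384),(72,386)]),9);show('yellow w',y);print(y.mean(0))
y=plane(t,np.array([(245,263),(294,263),(294,384),(245,384)])*.64,9);show('yellow t',y);print(y.mean(0))
y=plane(t,c4([(600,126),(722,119),(744,422),(622,433)]),9);show('blue t',y);print(y.mean(0))
y=plane(w,q([(712,153),(680,398),(775,396)]),9);show('blue w',y)
# window centers
for c,ar,pts in blobs(w,lambda h,s,v:(h>50)&(h<85)&(s>110)&(v>60),30):
    rc=cv2.minAreaRect(pts); box=plane(w,cv2.boxPoints(rc),24); L=[box[1]-box[0],box[2]-box[1]]; e=max(L,key=np.linalg.norm); e=e*np.sign(e[0])
    print('g',c.round(),ar,box.mean(0).round(1),[np.linalg.norm(k).round(1) for k in L],np.degrees(np.arctan2(e[1],e[0])).round(1))
# barrel triangulate, grip
sc=load('scene0.png')
def tri(obs):
    A=np.zeros((3,3));bb=np.zeros(3)
    for s,uv in obs:
        d=ray(s,[uv])[0];d/=np.linalg.norm(d);M=np.eye(3)-np.outer(d,d);A+=M;bb+=M@s['xyz']
    x=np.linalg.solve(A,bb); return x,[ (proj(s,x)[0]-uv).round(1) for s,uv in obs]
red=lambda h,s,v:((h<6)|(h>174))&(s>170)&(v>50)
rb=[(s,max(blobs(s,red,20),key=lambda b:b[1])[0]) for s in(w,t,sc)]
print([x[1].round(1) for x in rb]); print(tri(rb))
```

```text
rim w [[551.7, 103.9], [555.5, -119.6], [449.2, -125.5], [444.8, 102.1]]
[500.27255672  -9.78474415  43.        ]
rim t [[551.6, 103.3], [556.7, -122.7], [451.2, -125.9], [445.0, 100.2]]
[501.11708741 -11.25300988  43.        ]
dots w [[671.6, -46.1], [672.3, -74.2], [673.1, -102.3], [673.9, -130.4]]
-1.5976983954547397
dots t [[673.0, -47.6], [672.9, -76.0], [673.5, -104.4], [674.2, -132.1]]
console w [[675.9, 161.8], [683.4, -170.6], [596.9, -174.8], [590.0, 160.2]]
console t [[676.3, 162.6], [683.5, -177.5], [593.2, -178.0], [588.2, 158.8]]
yellow w [[655.3, 354.2], [655.9, 249.9], [409.6, 251.5], [406.9, 354.5]]
[531.93477568 302.51574152   9.        ]
yellow t [[656.3, 352.9], [655.1, 249.9], [405.1, 250.1], [405.4, 352.1]]
[530.4705461  301.25457293   9.        ]
blue t [[640.8, -277.1], [646.2, -379.8], [397.4, -392.2], [390.7, -290.1]]
[ 518.76660539 -334.80267831    9.        ]
blue w [[641.1, -272.3], [393.7, -287.6], [396.0, -388.4]]
g [323.  70.] 107 [676.2 -80.1  24. ] [np.float64(13.1), np.float64(13.5)] 4.0
g [ 36. 116.] 344 [615.8 312.4  24. ] [np.float64(19.4), np.float64(35.7)] 7.4
g [334. 124.] 229 [ 605.9 -100.7   24. ] [np.float64(17.9), np.float64(21.8)] 4.7
g [ 53. 194.] 266 [502.4 312.2  24. ] [np.float64(19.4), np.float64(33.7)] -11.4
g [ 69. 231.] 237 [441.8 300.7  24. ] [np.float64(19.7), np.float64(35.1)] -3.2
[array([175. , 102.9]), array([ 35.6, 175. ]), array([249. , 223.2])]
(array([636.85434573, 238.41846957, 548.525992  ]), [array([7.363e+02, 2.000e-01]), array([119.9, -30.5]), array([ 45.7, -62. ])])
```

Run:
```python
from h import *
w=load('w1.png');t=load('top0.png');sc=load('scene0.png')
def tri(obs):
    A=np.zeros((3,3));bb=np.zeros(3)
    for s,uv in obs:
        d=ray(s,[uv])[0];d/=np.linalg.norm(d);M=np.eye(3)-np.outer(d,d);A+=M;bb+=M@s['xyz']
    x=np.linalg.solve(A,bb); return x,[ (proj(s,x)[0]-uv).round(1) for s,uv in obs]
print(tri([(w,(175,102.9)),(t,(236,169.4)),(sc,(249,223))]))
w2=[(c,a) for c,a,p in blobs(w,lambda h,s,v:(h>8)&(h<20)&(s>170)&(v>100),5)];print(w2)
cv2.imwrite('pics/w1c.png',cv2.resize(w['pixels'][50:150,270:420,::-1],(750,500),interpolation=cv2.INTER_CUBIC))
```

```text
(array([634.85792988,  90.25693522, 127.86675725]), [array([-0.2, -0.1]), array([-0. ,  0.2]), array([-0.2, -0. ])])
[(array([378.09677419,  83.78064516]), np.int32(155)), (array([163.52747253, 120.32967033]), np.int32(91))]
```

View pics/w1c.png

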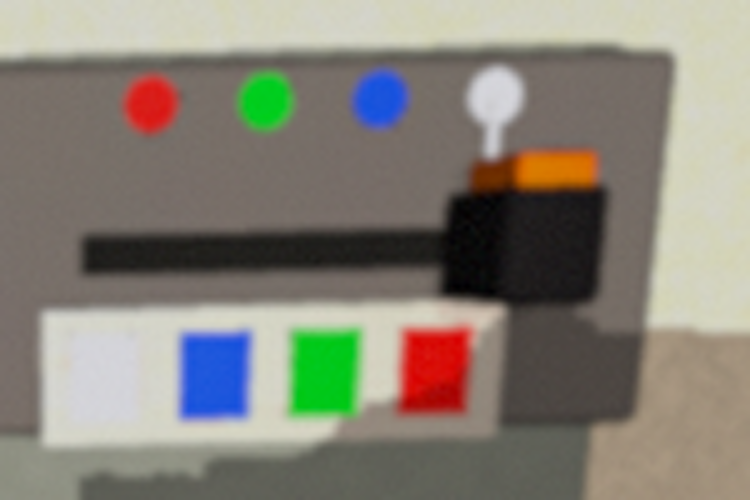

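Request:
drive_tool(moves=[[[5, 28, -16], 1], [[10, 56, -35], 3], [[16, 92, -60], 5], [[23, 128, -86], 7], [[30, 164, -112], 7], [[37, 200, -137], 7], [[43, 236, -160], 7], [[49, 266, -178], 7]], fingers=52, squeeze=50)

```text
time: 2.87
tool_pos: [607.1, 261.3, 145.1]
tcp_rot: [180.0, 0.1, 7.0]
ft_force: [1.3, -0.1, 0.7]
finger_gap: 51.9
```

Request:
drive_tool(moves=[[[4, 22, -15], 0], [[6, 36, -27], 0], [[7.4, 44, -35], 0], [[7.4, 46.1, -40], 0], [[7.4, 46.1, -45], 0], [[7.4, 46.1, -50], 0], [[7.4, 46.1, -53], 0], [[7.4, 46.1, -53], 0]])

```text
time: 3.53
tool_pos: [615.0, 305.0, 93.8]
tcp_rot: [180.0, 0.0, 6.9]
ft_force: [0.3, -0.1, -0.2]
finger_gap: 52.1
```

Run:
```python
from h import *
s=snap('wrist','w2.png'); q=r.sense();print(s['xyz'],s['orientation'],q['tool_pos'],q['tcp_rot'],q['time'],q['finger_gap'])
for c,ar,pts in blobs(s,lambda h,s,v:(h>50)&(h<85)&(s>110)&(v>60),30):
    rc=cv2.minAreaRect(pts); box=plane(s,cv2.boxPoints(rc),24); L=[box[1]-box[0],box[2]-box[1]]; e=max(L,key=np.linalg.norm); e=e*np.sign(e[0])
    print('g',c.round(),ar,box.mean(0).round(1),[np.linalg.norm(k).round(1) for k in L],np.degrees(np.arctan2(e[1],e[0])).round(1))
```

```text
[690.6317084  315.06695873 213.87682008] [ 1.62670801e+02 -2.15087947e-03 -8.31143170e+01] [615.22770841 305.22094466  94.23024183] [ 1.79995471e+02 -7.01725409e-03  6.91577393e+00] 3.5833 51.965492450910475
g [231.  32.] 64 [726.5 335.6  24. ] [np.float64(26.8), np.float64(0.7)] -70.9
g [234.  42.] 58 [720.9 333.9  24. ] [np.float64(27.1), np.float64(0.6)] -70.9
g [236.  53.] 54 [715.5 331.6  24. ] [np.float64(27.2), np.float64(0.6)] -70.9
g [250. 211.] 1192 [616.1 312.5  24. ] [np.float64(20.3), np.float64(34.1)] 7.2
g [238. 331.] 292 [514.1 310.5  24. ] [np.float64(12.3), np.float64(20.7)] 82.1
```

View pics/w2.png

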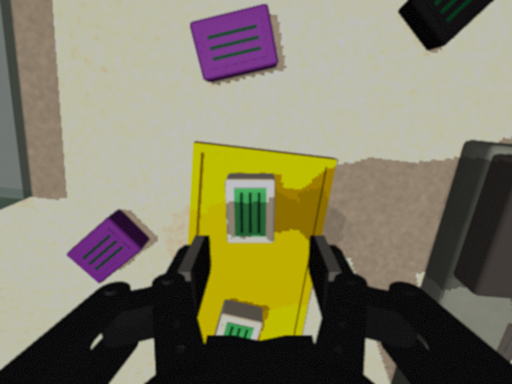

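The picture confirms the cassette at pixel (250,211), white with a green window and directly ahead of the jaws. The purple ones at (235,45) and (110,245) are decoys. I need to shift +7 in y, then descend.

Request:
drive_tool(moves=[[[0.5, 4, -5], 0], [[1, 7, -14], 0], [[1, 7, -24], 0], [[1, 7, -34], 0], [[1, 7, -44], 0], [[1, 7, -53], 0], [[1, 7, -59], 0], [[1, 7, -63], 0]])

```text
time: 4.25
tool_pos: [615.2, 312.8, 29.1]
tcp_rot: [180.0, 0.1, 7.0]
ft_force: [0.4, -0.2, -0.4]
finger_gap: 52.0
```

Request:
drive_tool(moves=[[[0, 0, 0], 0], [[0, 0, 0], 0], [[0, 0, 0], 0], [[0, 0, 0], 0], [[0, 0, 0], 0], [[0, 0, 0], 0], [[0, 0, 0], 0], [[0, 0, 0], 0]], fingers=20)

```text
time: 4.92
tool_pos: [616.1, 313.2, 31.1]
tcp_rot: [-180.0, -0.0, 7.0]
ft_force: [-0.2, 0.4, 0.1]
finger_gap: 33.0
```

Request:
drive_tool(moves=[[[0, 0, 10], 0], [[0, 0, 30], 0], [[-3, -6, 50], 0], [[-13, -29, 64], -1], [[-27, -58, 66], -2], [[-42, -92, 66], -4], [[-57, -126, 66], -5.5], [[-72, -158, 66], -5.7]])

```text
time: 5.58
tool_pos: [543.5, 153.9, 98.0]
tcp_rot: [180.0, -0.1, 1.2]
ft_force: [0.8, -1.1, -0.4]
finger_gap: 32.8
```

Request:
drive_tool(moves=[[[-14, -32, 0], 0], [[-26, -58, 0], 0], [[-36, -78, 0], 0], [[-42, -92, 0], 0], [[-45, -98, 0], 0], [[-45, -99, 0], 0], [[-45, -99, 0], 0], [[-45, -99, 0], 0]])

```text
time: 6.25
tool_pos: [499.6, 56.9, 97.4]
tcp_rot: [-180.0, -0.1, 1.3]
ft_force: [0.0, 0.1, -0.6]
finger_gap: 32.2
```

Run:
```python
from h import *
s=snap('wrist','w3.png'); q=r.sense();print(q['tool_pos'],q['tcp_rot'],q['time'],q['finger_gap'])
```

```text
[499.53651121  57.0260659   97.26068193] [-1.79985474e+02 -3.12008735e-02  1.32779186e+00] 6.3 32.66106157545137
```

View pics/w3.png

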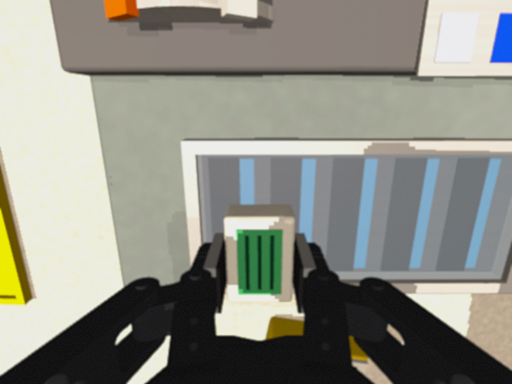

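Run:
```python
from h import *
s=load('w3.png')
print(plane(s,[(181,141),(196,270),(205,279),(498,280),(511,292)],43).round(1))
print(plane(s,[(260,262)],90))
```

```text
[[ 551.8  105.3   43. ]
 [ 464.7  100.1   43. ]
 [ 457.8   94.2   43. ]
 [ 461.3 -107.9   43. ]
 [ 451.8 -119.7   43. ]]
[[499.80104441  57.47519855  90.        ]]
```

Request:
drive_tool(moves=[[[0, -0.5, -5], 0], [[0, -1, -12], 0], [[0, -1, -19], 0], [[0, -1, -25], 0], [[0, -1, -29], 0], [[0, -1, -31], 0], [[0, -1, -31], 0], [[0, -1, -31], 0]])

```text
time: 6.97
tool_pos: [499.0, 55.2, 65.9]
tcp_rot: [-180.0, 0.0, 1.3]
ft_force: [-0.5, -0.3, -0.8]
finger_gap: 32.6
```

Request:
drive_tool(moves=[[[0, 0, 0], 0], [[0, 0, 0], 0], [[0, 0, 0], 0], [[0, 0, 0], 0], [[0, 0, 5], 0], [[0, 0, 20], 0], [[0, 0, 45], 0], [[0, 0, 75], 0]], fingers=48)

```text
time: 7.63
tool_pos: [497.4, 55.2, 140.3]
tcp_rot: [-180.0, 0.2, 1.3]
ft_force: [-0.0, -0.0, -0.8]
finger_gap: 48.4
```

Request:
drive_tool(moves=[[[0, 20, 20], 0], [[0, 50, 45], -2], [[0, 85, 65], -4], [[0, 120, 65], -6], [[0, 150, 65], -8], [[0, 175, 65], -9], [[0, 190, 65], -10], [[0, 195, 65], -10]], fingers=52)

```text
time: 8.3
tool_pos: [498.6, 252.6, 206.5]
tcp_rot: [-180.0, -0.0, -8.6]
ft_force: [0.2, 0.5, -0.3]
finger_gap: 51.6
```

Request:
drive_tool(moves=[[[0, 15, -5], 0], [[0, 35, -15], 0], [[0, 52, -30], 0], [[0, 60, -45], 0], [[0, 60, -60], 0], [[0, 60, -70], 0], [[0, 60, -75], 0], [[0, 60, -75], 0]])

```text
time: 8.97
tool_pos: [498.3, 309.2, 129.4]
tcp_rot: [179.9, 0.1, -8.8]
ft_force: [-0.2, 0.4, -0.4]
finger_gap: 51.8
```

```bash
cat >> h.py <<'E'
def cas(s,z,amin=30):
  for c,ar,pts in blobs(s,lambda h,s,v:(h>50)&(h<85)&(s>110)&(v>60),amin):
    rc=cv2.minAreaRect(pts); box=plane(s,cv2.boxPoints(rc),z); L=[box[1]-box[0],box[2]-box[1]]; e=max(L,key=np.linalg.norm); e=e*np.sign(e[0])
    print('g',c.round(),ar,box.mean(0).round(1),[float(np.linalg.norm(k).round(1)) for k in L],np.degrees(np.arctan2(e[1],e[0])).round(1))
def st():
    q=r.sense();print(q['tool_pos'].round(1),q['tcp_rot'].round(1),q['ft_force'].round(1),round(q['time'],2),round(q['finger_gap'],1))
E
python3 - <<'E'
from h import *
s=snap('wrist','w4.png'); st(); cas(s,24)
t=snap('top','t4.png'); cas(t,24,8); print(); cas(t,58,8)
E
```

```text
[498.9 309.5 130.6] [180.    0.   -8.8] [-0.8  0.5  1.1] 9.02 51.9
g [256. 193.] 895 [502.9 312.3  24. ] [19.7, 33.8] -8.3
g [280. 257.] 821 [442.1 300.6  24. ] [20.0, 34.1] -1.8
g [459. 163.] 3357 [ 668.  -649.6   24. ] [222.7, 205.0] -87.7
g [289. 160.] 14 [678.9 -77.8  24. ] [9.7, 9.7] -0.9
g [296. 180.] 39 [612.6 -96.1  24. ] [16.1, 19.3] -0.9
g [248. 216.] 60 [500.5  55.3  24. ] [15.9, 28.6] -0.5

g [459. 163.] 3357 [ 663.4 -633.    58. ] [217.3, 200.1] -87.7
g [289. 160.] 14 [674.  -74.9  58. ] [9.4, 9.5] -0.9
g [296. 180.] 39 [609.3 -92.8  58. ] [15.7, 18.8] -0.9
g [248. 216.] 60 [499.9  54.9  58. ] [15.5, 27.9] -0.5
```

View pics/w4.png

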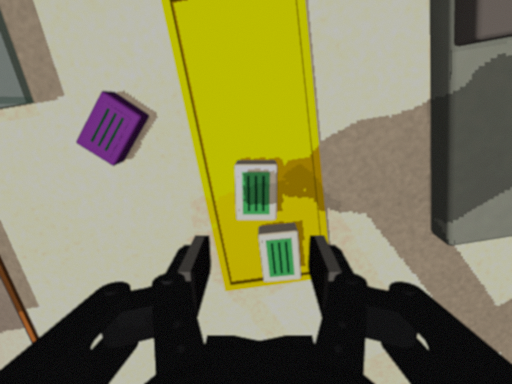

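Cassette 1 lies on the glass at (500,55). In this view cassette 2 is at pixel (256,193) and cassette 3 at (280,257), both white/green in the yellow tray; the block at (113,127) is a purple decoy.

Request:
drive_tool(moves=[[[4, 2.5, -8], 0], [[4, 2.5, -25], 0], [[4, 2.5, -45], 0], [[4, 2.5, -65], 0], [[4, 2.5, -82], 0], [[4, 2.5, -92], 0], [[4, 2.5, -98], 0], [[4, 2.5, -99.5], 0]])

```text
time: 9.73
tool_pos: [502.8, 312.5, 30.7]
tcp_rot: [180.0, 0.0, -8.7]
ft_force: [0.1, 0.0, -0.6]
finger_gap: 52.2
```

Request:
drive_tool(moves=[[[0, 0, 0], 0], [[0, 0, 0], 0], [[0, 0, 0], 0], [[0, 0, 0], 0], [[0, 0, 0], 0], [[0, 0, 0], 0], [[0, 0, 0], 0], [[0, 0, 10], 0]], fingers=20)

```text
time: 10.4
tool_pos: [501.9, 312.1, 40.2]
tcp_rot: [179.9, 0.1, -8.7]
ft_force: [0.2, -0.6, -0.9]
finger_gap: 32.8
```

Request:
drive_tool(moves=[[[0, 0, 20], 0], [[0, 0, 45], 0], [[0, -15, 65], 1], [[0, -45, 75], 3], [[0, -80, 80], 5], [[0, -115, 80], 7], [[0, -150, 80], 9], [[0, -185, 80], 9.6]])

```text
time: 11.07
tool_pos: [502.6, 126.3, 122.2]
tcp_rot: [-180.0, -0.0, 1.0]
ft_force: [0.5, -0.2, 0.6]
finger_gap: 32.6
```

Request:
drive_tool(moves=[[[0, -35, 0], 0], [[0, -70, 0], 0], [[-1, -100, 0], 0], [[-2, -120, 0], 0], [[-2, -132, 0], 0], [[-2, -137, 0], 0], [[-2, -137, 0], 0], [[-2, -137, 0], 0]])

```text
time: 11.73
tool_pos: [501.1, -8.6, 121.6]
tcp_rot: [-180.0, 0.0, 0.9]
ft_force: [0.2, -0.7, 1.0]
finger_gap: 32.9
```

Run:
```python
from h import *
s=snap('wrist','w5.png'); st(); cas(s,108)
```

```text
[501.   -8.2 121.5] [-180.     0.     0.9] [-0.3  0.  -0.7] 11.78 32.6
g [411.  44.] 1311 [600.1 -69.  108. ] [16.7, 12.9] 1.2
g [165. 218.] 1468 [520.6  39.2 108. ] [15.0, 26.4] 1.9
g [259. 260.] 2316 [498.1  -7.5 108. ] [20.9, 36.1] 2.1
```

View pics/w5.png

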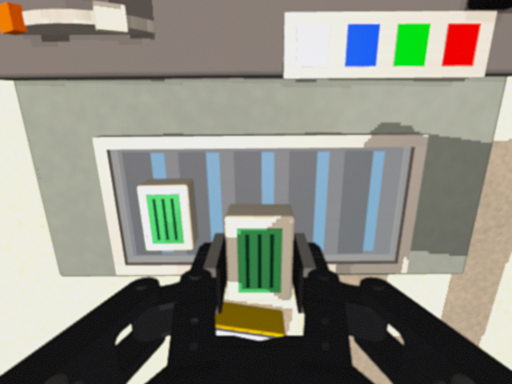

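Request:
drive_tool(moves=[[[0, -1, -8], 0], [[0, -2, -20], 0], [[0, -2, -33], 0], [[0, -2, -43], 0], [[0, -2, -50], 0], [[0, -2, -54], 0], [[0, -2, -55.3], 0], [[0, -2, -55.3], 0]])

```text
time: 12.45
tool_pos: [500.3, -10.9, 66.7]
tcp_rot: [-180.0, 0.1, 0.9]
ft_force: [-8.2, 1.1, 10.7]
finger_gap: 33.2
```

Request:
drive_tool(moves=[[[0, 0, 0], 0], [[0, 0, 0], 0], [[0, 0, 0], 0], [[0, 0, 0], 0], [[0, 0, 5], 0], [[0, 0, 20], 0], [[0, 0, 45], 0], [[0, 0, 75], 0]], fingers=46)

```text
time: 13.12
tool_pos: [499.4, -11.2, 140.4]
tcp_rot: [-180.0, 0.2, 0.9]
ft_force: [0.9, 0.4, 0.2]
finger_gap: 46.1
```

Request:
drive_tool(moves=[[[-2, 20, 15], 0], [[-7, 50, 30], -2], [[-14, 85, 35], -3], [[-21, 120, 35], -3], [[-28, 155, 35], -3], [[-35, 190, 35], -3], [[-42, 225, 35], -3], [[-48, 258, 35], -3]], fingers=52)

```text
time: 13.78
tool_pos: [452.4, 248.6, 176.7]
tcp_rot: [-180.0, -0.0, -2.1]
ft_force: [0.2, -0.1, 0.4]
finger_gap: 51.7
```

Request:
drive_tool(moves=[[[-5, 24, -5], 0], [[-9, 42, -15], 0], [[-11, 50, -25], 0], [[-11, 52, -35], 0], [[-11, 52, -43], 0], [[-11, 52, -46], 0], [[-11, 52, -46], 0], [[-11, 52, -46], 0]])

```text
time: 14.45
tool_pos: [442.4, 297.6, 130.1]
tcp_rot: [180.0, 0.0, -2.2]
ft_force: [0.7, -0.7, -0.0]
finger_gap: 51.9
```

Run:
```python
from h import *
s=snap('wrist','w6.png'); st(); cas(s,24)
t=snap('top','t6.png'); cas(t,58,8)
```

```text
[442.6 297.9 130.6] [-180.    -0.    -2.2] [0.4 0.  0.5] 14.5 51.9
g [257. 199.] 837 [441.9 300.4  24. ] [19.1, 33.5] -1.7
g [459. 163.] 3352 [ 663.4 -632.4   58. ] [189.5, 221.0] -89.0
g [289. 160.] 14 [674.  -74.9  58. ] [9.4, 9.5] -0.9
g [296. 180.] 39 [609.3 -92.8  58. ] [15.7, 18.8] -0.9
g [248. 216.] 60 [499.9  54.9  58. ] [15.5, 27.9] -0.5
g [270. 215.] 64 [500.8 -10.2  58. ] [15.5, 31.0] -0.6
```

View pics/w6.png

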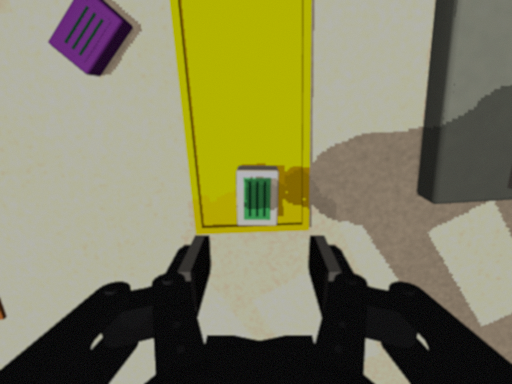

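Two cassettes lie on the glass; the last is at pixel (257,199).

Request:
drive_tool(moves=[[[-0.6, 2.6, -8], 0], [[-0.6, 2.6, -25], 0], [[-0.6, 2.6, -45], 0], [[-0.6, 2.6, -65], 0], [[-0.6, 2.6, -82], 0], [[-0.6, 2.6, -92], 0], [[-0.6, 2.6, -98], 0], [[-0.6, 2.6, -99.5], 0]])

```text
time: 15.22
tool_pos: [440.9, 301.0, 29.7]
tcp_rot: [180.0, 0.1, -2.1]
ft_force: [0.8, 0.9, -0.7]
finger_gap: 52.2
```

Request:
drive_tool(moves=[[[0, 0, 0], 0], [[0, 0, 0], 0], [[0, 0, 0], 0], [[0, 0, 0], 0], [[0, 0, 0], 0], [[0, 0, 0], 0], [[0, 0, 0], 0], [[0, 0, 10], 0]], fingers=20)

```text
time: 15.88
tool_pos: [440.3, 300.6, 39.5]
tcp_rot: [179.9, 0.1, -2.1]
ft_force: [-0.6, 0.3, -1.3]
finger_gap: 32.6
```

Request:
drive_tool(moves=[[[0, 0, 20], 0], [[0, 0, 45], 0], [[3, -15, 65], 0], [[8, -45, 75], 1], [[14, -80, 80], 2], [[20, -115, 80], 3], [[26, -150, 80], 3], [[32, -185, 80], 3]])

```text
time: 16.55
tool_pos: [473.3, 114.8, 121.5]
tcp_rot: [-180.0, -0.0, 0.9]
ft_force: [0.7, 0.4, 0.4]
finger_gap: 32.9
```

Request:
drive_tool(moves=[[[5, -35, 0], 0], [[10, -70, 0], 0], [[16, -105, 0], 0], [[21, -138, 0], 0], [[25, -165, 0], 0], [[28, -184, 0], 0], [[28, -190, 0], 0], [[28, -190, 0], 0]])

```text
time: 17.22
tool_pos: [501.3, -75.0, 121.0]
tcp_rot: [180.0, 0.0, 0.7]
ft_force: [0.0, 0.4, -0.9]
finger_gap: 32.9
```

Run:
```python
from h import *
s=snap('wrist','w7.png'); st(); cas(s,108)
```

```text
[501.2 -73.8 120.8] [-180.     0.     0.8] [ 0.2 -0.5 -1.2] 17.27 32.8
g [293.  42.] 1318 [600.1 -86.9 108. ] [12.5, 15.3] 3.5
g [ 66. 218.] 1475 [520.8  20.9 108. ] [15.3, 27.4] 2.2
g [164. 218.] 1478 [521.2 -27.1 108. ] [15.1, 26.2] 0.9
g [259. 260.] 2334 [498.6 -73.7 108. ] [21.3, 35.9] 1.9
```

View pics/w7.png

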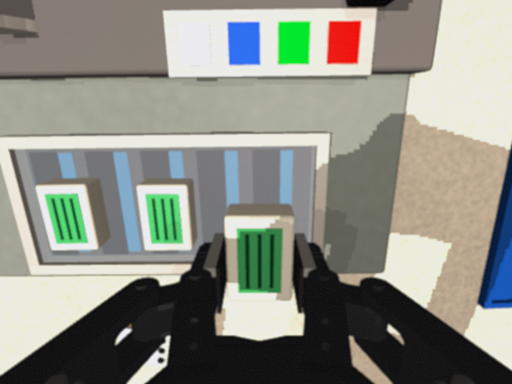

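Request:
drive_tool(moves=[[[0, -1, -8], 0], [[0, -2, -20], 0], [[0, -2, -33], 0], [[0, -2, -43], 0], [[0, -2, -50], 0], [[0, -2, -53], 0], [[0, -2, -54.5], 0], [[0, -2, -54.5], 0]])

```text
time: 17.93
tool_pos: [501.1, -75.2, 66.0]
tcp_rot: [-180.0, 0.1, 0.9]
ft_force: [0.1, -0.3, -0.5]
finger_gap: 32.8
```

Request:
drive_tool(moves=[[[0, 0, 0], 0], [[0, 0, 0], 0], [[0, 0, 0], 0], [[0, 0, 0], 0], [[0, 0, 5], 0], [[0, 0, 20], 0], [[0, 0, 45], 0], [[0, 0, 75], 0]], fingers=46)

```text
time: 18.6
tool_pos: [499.9, -75.4, 140.5]
tcp_rot: [-179.9, 0.2, 0.9]
ft_force: [0.3, 0.0, -0.3]
finger_gap: 46.2
```

Request:
drive_tool(moves=[[[0, 10, 20], 7], [[0, 30, 50], 14], [[0, 50, 80], 21], [[-10, 70, 105], 28], [[-20, 80, 120], 35], [[-30, 85, 125], 42], [[-30, 85, 125], 49], [[-30, 85, 125], 56]])

```text
time: 19.27
tool_pos: [471.5, 9.8, 267.8]
tcp_rot: [179.9, -0.1, 57.3]
ft_force: [-0.3, -0.2, -0.9]
finger_gap: 46.0
```

Request:
drive_tool(moves=[[[20, 5, 0], 7], [[50, 12, 0], 14], [[80, 20, 0], 21], [[100, 25, 0], 28], [[110, 30, 0], 32.5], [[110, 30, 0], 32.5], [[110, 30, 0], 32.5], [[110, 30, 0], 32.5]])

```text
time: 19.93
tool_pos: [580.8, 39.1, 266.3]
tcp_rot: [-180.0, 0.0, 89.2]
ft_force: [-1.3, 0.0, -0.2]
finger_gap: 46.0
```

Run:
```python
from h import *
s=snap('wrist','w8.png'); st(); cas(s,58)
cv2.imwrite('pics/w8b.png',cv2.resize(s['pixels'][:,:,::-1],(800,600),interpolation=cv2.INTER_CUBIC))
t=snap('top','t8.png')
cas(t,58,8)
```

```text
[580.8  39.  266.4] [-180.     0.    89.2] [ 0.2  0.2 -0.1] 19.98 45.7
g [428.   8.] 32 [749.3 201.   58. ] [0.6, 22.7] -38.1
g [424.  12.] 34 [745.2 197.3  58. ] [0.6, 23.5] -38.3
g [419.  17.] 35 [741.6 193.2  58. ] [0.6, 24.3] -38.5
g [187. 157.] 510 [498.9  56.2  58. ] [34.3, 19.6] 2.4
g [192. 211.] 422 [499.6  -9.9  58. ] [33.3, 19.2] -0.8
g [282. 271.] 197 [608.1 -92.   58. ] [20.3, 16.1] -0.8
g [458. 163.] 3382 [ 663.4 -632.4   58. ] [221.0, 195.4] -89.0
g [296. 180.] 39 [609.3 -92.8  58. ] [15.7, 18.8] -0.9
g [248. 216.] 60 [499.9  54.9  58. ] [15.5, 27.9] -0.5
g [270. 215.] 61 [500.8 -10.2  58. ] [15.5, 31.0] -0.6
g [292. 214.] 18 [503.2 -78.7  58. ] [3.1, 24.9] -0.8
```

View pics/w8b.png

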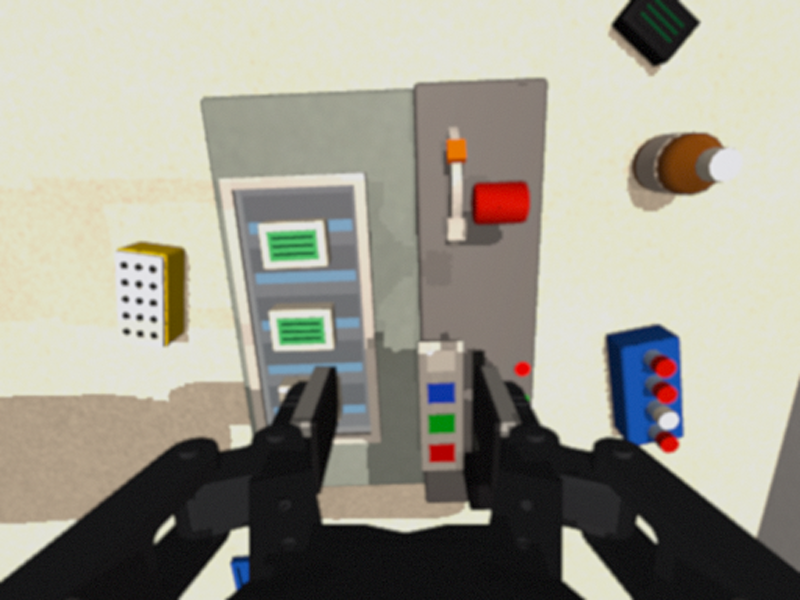

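Run:
```python
from h import *
s=load('w8.png');w=load('w1.png'); q=lambda L:np.array(L)/1.5625
print('w8 marks orange,white',plane(s,q([(456,149),(456,229)]),75).round(1)[:,:2].tolist())
print('w1 marks',plane(w,q([(255,188),(321,186)]),75).round(1)[:,:2].tolist())
print('barrel w8 L/R ends, center',plane(s,q([(472,203),(528,203),(501,202)]),127).round(1)[:,:2].tolist())
# grip in w1 crop: corners of top face
g=np.array([(507,190),(603,190),(597,298),(500,298)])/5+[270,50]
P=plane(w,g,106);print('grip top',P.round(1)[:,:2].tolist(),P.mean(0))
g=np.array([(517,153),(598,151),(598,188),(515,188)])/5+[270,50]
P=plane(w,g,100);print('tab top z100',P.round(1)[:,:2].tolist(),P.mean(0))
```

```text
w8 marks orange,white [[614.8, 120.4], [615.8, 68.8]]
w1 marks [[614.0, 120.7], [615.5, 69.2]]
barrel w8 L/R ends, center [[618.8, 91.0], [649.9, 90.5], [634.9, 91.3]]
grip top [[650.2, -117.1], [650.2, -137.8], [627.7, -139.5], [627.7, -118.1]] [ 638.95794276 -128.13092418  106.        ]
tab top z100 [[658.0, -120.6], [658.5, -138.2], [650.9, -139.2], [650.8, -121.0]] [ 654.55242594 -129.74948611  100.        ]
```

The quadrant marks are at pixels (456,149) orange and (456,229) white, so the pivot is at y≈95. The barrel at (501,202) is almost upright, and all three cassettes are on the glass. I will push the barrel towards +y with the jaws shut.

Request:
drive_tool(moves=[[[15, 4, -5], 0], [[35, 9, -15], 0], [[50, 13, -30], 0], [[54, 14, -50], 0], [[54, 14, -75], 0], [[54, 14, -100], 0], [[54, 14, -122], 0], [[54, 14, -132], 0]], fingers=0)

```text
time: 20.7
tool_pos: [633.0, 52.9, 130.7]
tcp_rot: [-179.7, 0.0, 89.3]
ft_force: [-0.7, -0.0, -0.4]
finger_gap: -0.3
```

Request:
drive_tool(moves=[[[0, 0, -4], 0], [[0, 0, -7], 0], [[0, 0, -7], 0], [[0, 5, -7], 0], [[0, 10, -7], 0], [[0, 15, -7], 0], [[0, 20, -7], 0], [[0, 25, -7], 0]])

```text
time: 21.37
tool_pos: [635.8, 78.9, 127.9]
tcp_rot: [179.9, 0.0, 89.4]
ft_force: [0.6, -2.0, 0.6]
finger_gap: -0.1
```

Request:
drive_tool(moves=[[[0, 5, 0], 0], [[0, 10, 0], 0], [[0, 15, 0], 0], [[0, 20, 0], 0], [[0, 25, 0], 0], [[0, 30, 0], 0], [[0, 35, 0], 0], [[0, 39, 0], 0]])

```text
time: 22.03
tool_pos: [635.3, 118.3, 127.1]
tcp_rot: [-180.0, -0.0, 89.4]
ft_force: [0.3, -4.7, -3.1]
finger_gap: 0.1
```

Run:
```python
from h import *
s=snap('wrist','w9.png'); st()
t=snap('scene','s9.png'); cv2.imwrite('pics/s9c.png',cv2.resize(t['pixels'][150:290,170:350,::-1],(720,560),interpolation=cv2.INTER_CUBIC))
```

```text
[635.2 118.6 127. ] [-180.    -0.    89.4] [-0.  -0.1 -1.2] 22.08 -0.2
```

View pics/s9c.png

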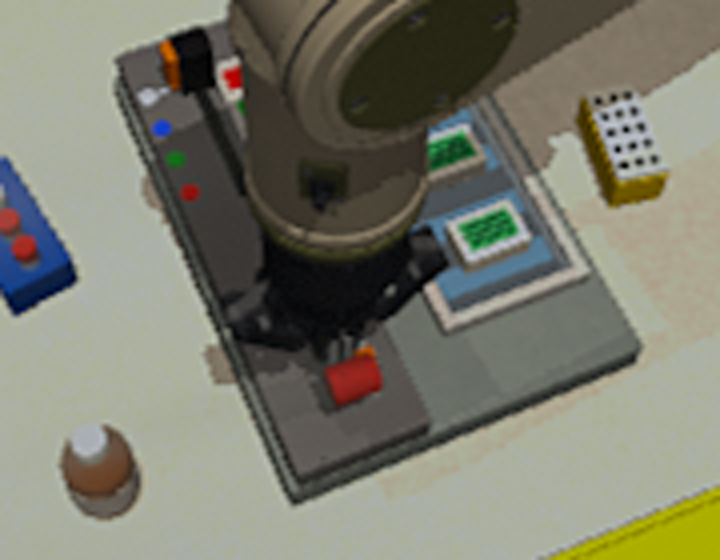

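View pics/w9.png

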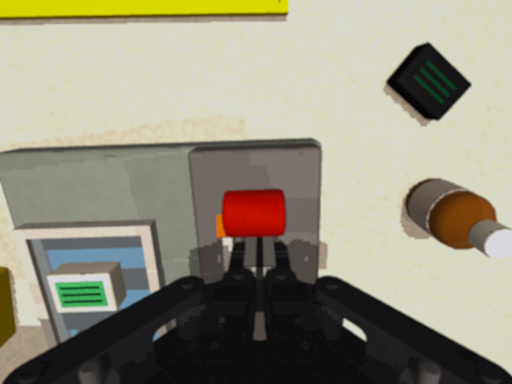

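Run:
```python
from h import *
s=load('w9.png')
b=max(blobs(s,lambda h,s,v:((h<6)|(h>174))&(s>170)&(v>50),50),key=lambda b:b[1]); p=b[2]
print(b[0],p.min(0),p.max(0)); print(plane(s,[b[0]],112+4),plane(s,[b[0]],125))
for a in (.40,.45,.5,.55,.6):
    y=94.8+90*np.sin(a);z=35+90*np.cos(a)
    # silhouette along camera v: sample circle
    th=np.linspace(0,6.28,60); Q=proj(s,np.c_[np.full(60,634.5),y+12*np.cos(th),z+12*np.sin(th)])
    print(a,Q[:,1].min().round(1),Q[:,1].max().round(1))
```

```text
[253.66320315 213.05338588] [222. 190.] [285. 237.]
[[633.0624342  143.57116554 116.        ]] [[633.2922256  147.09043809 125.        ]]
0.4 216.1 266.2
0.45 206.9 256.6
0.5 197.8 247.1
0.55 188.9 237.7
0.6 180.2 228.5
```

The barrel's silhouette (rows 190–237) fits 0.55 rad, so the lever is in the orange notch. Next I back off and look at the slide.

Request:
drive_tool(moves=[[[0, -8, 2], 0], [[0, -20, 15], 0], [[0, -35, 40], 0], [[0, -55, 70], 0], [[0, -80, 90], 0], [[2, -110, 95], 0], [[4, -140, 95], 0], [[4, -165, 95], 0]], fingers=50)

```text
time: 22.8
tool_pos: [640.1, -51.2, 225.3]
tcp_rot: [179.8, 0.1, 89.3]
ft_force: [0.1, -0.7, -0.1]
finger_gap: 50.1
```

Request:
drive_tool(moves=[[[0, -25, 0], 0], [[0, -50, 0], 0], [[0, -70, 0], 0], [[0, -80, 0], 0], [[0, -85, 0], 0], [[0, -85, 0], 0], [[0, -85, 0], 0], [[0, -85, 0], 0]], squeeze=25)

```text
time: 23.47
tool_pos: [639.5, -131.6, 222.4]
tcp_rot: [180.0, -0.0, 89.4]
ft_force: [-0.1, 0.0, 0.5]
finger_gap: 49.9
```

Run:
```python
from h import *
s=snap('wrist','w10.png'); st()
cv2.imwrite('pics/w10b.png',cv2.resize(s['pixels'][:,:,::-1],(800,600),interpolation=cv2.INTER_CUBIC))
```

```text
[ 639.5 -131.5  222.3] [-180.    -0.    89.5] [-0.5  0.8 -0.2] 23.52 50.0
```

View pics/w10b.png

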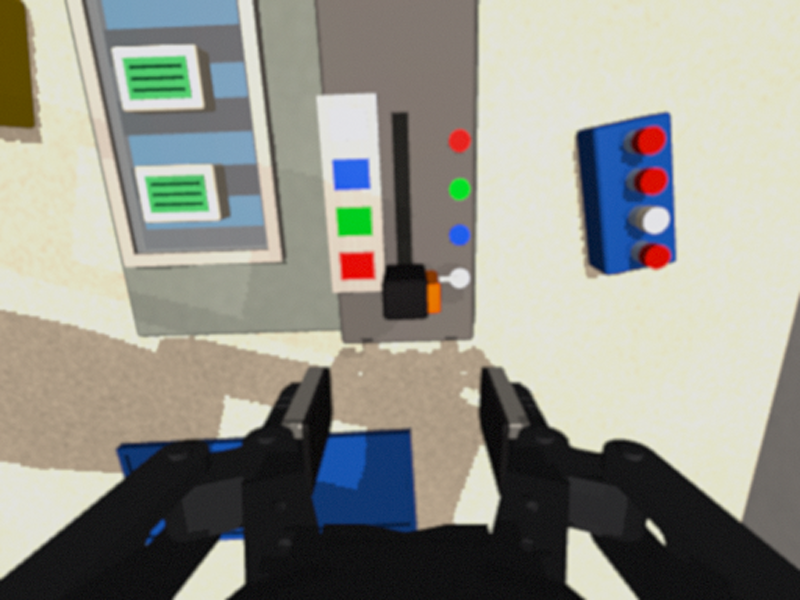

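Run:
```python
from h import *
s=load('w10.png'); w=load('w1.png');q=lambda L:np.array(L)/1.5625
cv2.imwrite('pics/w10c.png',cv2.resize(s['pixels'][160:220,200:310,::-1],(770,420),interpolation=cv2.INTER_CUBIC))
print('grip lower corners z106',plane(s,q([(384,318),(428,318)]),106).round(1)[:,:2].tolist())
print('tab lower right, left z100',plane(s,q([(441,313),(428,314)]),100).round(1)[:,:2].tolist())
print('dots',plane(s,q([(459,278),(459,235),(459,189),(459,141)]),55).round(1)[:,:2].tolist())
def tri(obs):
    A=np.zeros((3,3));bb=np.zeros(3)
    for s,uv in obs:
        d=ray(s,[uv])[0];d/=np.linalg.norm(d);M=np.eye(3)-np.outer(d,d);A+=M;bb+=M@s['xyz']
    x=np.linalg.solve(A,bb); return x.round(1)
print('red win',tri([(s,q((357,266))),(w,q((558,194)))]),'blue',tri([(s,q((351,174))),(w,q((489,194)))]),'strip TL', tri([(s,q((317,97))),(w,q((435,217)))]))
```

```text
grip lower corners z106 [[628.0, -138.7], [652.1, -138.9]]
tab lower right, left z100 [[659.6, -138.2], [652.4, -138.7]]
dots [[674.5, -129.8], [673.8, -101.9], [673.1, -73.7], [672.4, -45.9]]
red win [ 609.  -120.3   59.9] blue [608.5 -63.9  62.3] strip TL [589.5 -21.1  54.7]
```

View pics/w10c.png

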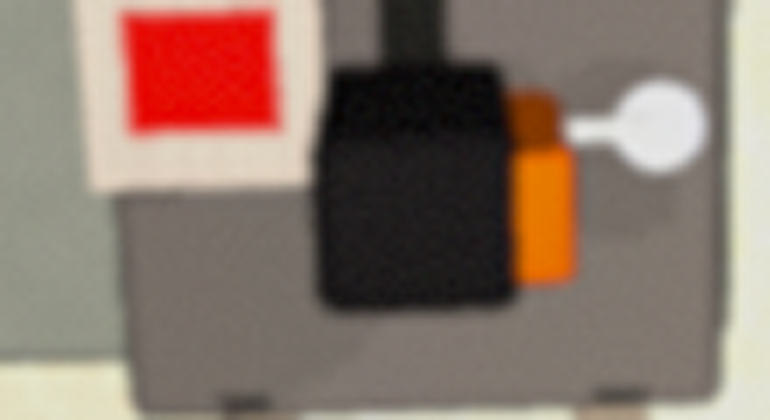

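The grip is at pixels (384–428, 282–318) in the 800-wide picture with the orange tab on its +x side, at the white dot (459,278). Its centre is ≈(639.7,-128). I descend and pinch.

Request:
drive_tool(moves=[[[0, 3.5, -8], 1.5], [[0, 3.5, -25], 1.7], [[0, 3.5, -48], 1.7], [[0, 3.5, -72], 1.7], [[0, 3.5, -96], 1.7], [[0, 3.5, -116], 1.7], [[0, 3.5, -128], 1.7], [[0, 3.5, -132], 1.7]])

```text
time: 24.18
tool_pos: [637.5, -127.8, 86.7]
tcp_rot: [-179.7, -0.1, 91.2]
ft_force: [-0.5, 1.1, -0.8]
finger_gap: 49.8
```

Run:
```python
from h import *
s=snap('wrist','w11.png'); st()
cv2.imwrite('pics/w11b.png',cv2.resize(s['pixels'][:,:,::-1],(800,600),interpolation=cv2.INTER_CUBIC))
```

```text
[ 638.  -128.1   87.5] [-1.798e+02 -1.000e-01  9.120e+01] [ 0.2 -0.2 -0.6] 24.23 49.9
```

View pics/w11b.png

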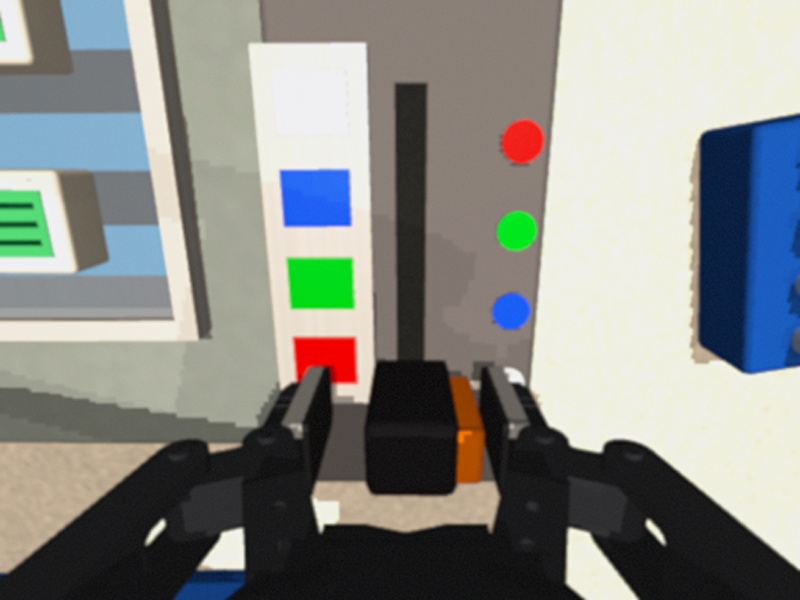

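Request:
drive_tool(moves=[[[0, 0, 0], 0], [[0, 0, 0], 0], [[0, 0, 0], 0], [[0, 0, 0], 0], [[0, 0, 0], 0], [[0, 0, 0], 0], [[0, 0, 0], 0], [[0, 0, 0], 0]], fingers=15, squeeze=25)

```text
time: 24.9
tool_pos: [639.4, -129.3, 92.0]
tcp_rot: [180.0, 0.0, 91.1]
ft_force: [-6.7, 1.1, 2.4]
finger_gap: 25.5
```

Request:
drive_tool(moves=[[[0, 2, 0], 0], [[-0.1, 6, 0], 0], [[-0.2, 11, 0], 0], [[-0.4, 17, 0], 0], [[-0.5, 22, 0], 0], [[-0.6, 26, 0], 0], [[-0.6, 28, 0], 0], [[-0.6, 28, 0], 0]])

```text
time: 25.57
tool_pos: [638.8, -101.2, 92.0]
tcp_rot: [180.0, 0.0, 91.1]
ft_force: [-6.4, 1.5, 3.0]
finger_gap: 25.5
```

Run:
```python
from h import *
s=snap('wrist','w12.png'); st()
cv2.imwrite('pics/w12b.png',cv2.resize(s['pixels'][:,:,::-1],(800,600),interpolation=cv2.INTER_CUBIC))
q=lambda L:np.array(L)/1.5625
a=load('w11.png')
f=lambda h,s,v:((h<4)|(h>176))&(s>180)&(v>80)
for n,i in (('before',load('w11.png')),('w10',load('w10.png')),('after',s)):
    for nm,fn in (('red',f),('green',lambda h,s,v:(h>52)&(h<70)&(s>200)&(v>80)),('blue',lambda h,s,v:(h>105)&(h<120)&(s>170)&(v>120))):
        for c,ar,p in blobs(i,fn,40):
            P=plane(i,[c],57)[0]
            if 560<P[0]<690 and -200<P[1]<50: print(n,nm,c.round(),ar,P.round(1)[:2])
```

```text
[ 638.8 -101.2   92. ] [180.    0.   91.1] [-5.5  0.8  3.3] 25.62 25.7
before red [334.  90.] 554 [672.1 -45.5]
before red [209. 229.] 886 [ 609.5 -119.7]
before green [330. 147.] 439 [672.7 -73.1]
before green [205. 181.] 1216 [608.2 -92.2]
before blue [202. 126.] 1437 [607.5 -63.9]
before blue [327. 199.] 401 [ 673.3 -100.7]
w10 red [294.  90.] 139 [672.2 -45.5]
w10 red [228. 170.] 312 [ 609.  -120.2]
w10 green [294. 121.] 114 [672.9 -73.3]
w10 green [226. 141.] 319 [608.2 -92.3]
w10 blue [224. 111.] 364 [607.4 -64. ]
w10 blue [294. 150.] 116 [ 673.4 -101.1]
after red [324. 143.] 443 [672.  -45.2]
after red [205. 224.] 972 [607.9 -92.5]
after green [203. 176.] 1144 [607.5 -64.5]
after green [321. 193.] 355 [672.7 -72.8]
after blue [199. 123.] 1348 [606.9 -36.1]
after blue [320. 238.] 252 [ 674.3 -100.3]
```

View pics/w12b.png

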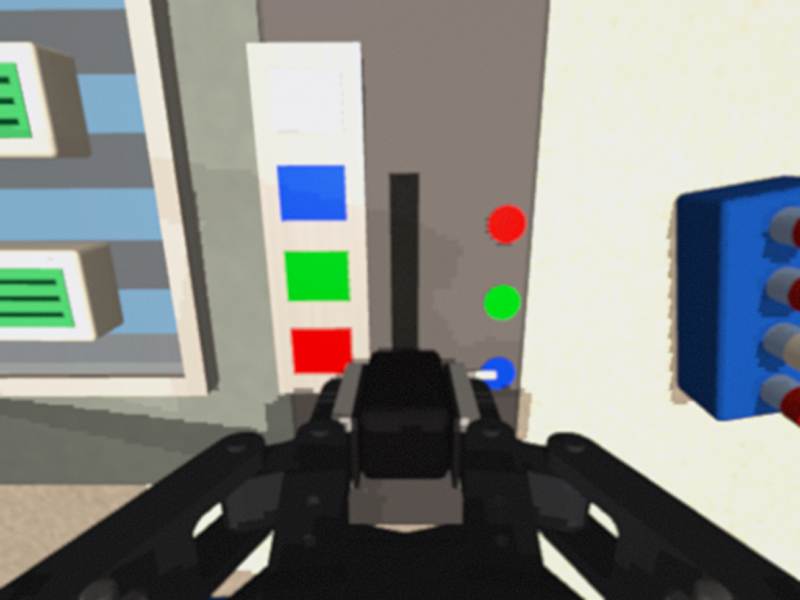

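The pointer is at the blue dot (500,373) and the windows moved 27.7 mm. I release, let it latch and wait.

Request:
drive_tool(moves=[[[0, 0, 0], 0], [[0, 0, 0], 0], [[0, 0, 0], 0], [[0, 0, 0], 0], [[0, 0, 0], 0], [[0, 0, 0], 0], [[0, 0, 0], 0], [[0, 0, 0], 0]], fingers=50)

```text
time: 26.28
tool_pos: [638.8, -101.3, 90.1]
tcp_rot: [-180.0, -0.0, 91.1]
ft_force: [0.5, 0.0, -0.8]
finger_gap: 49.9
```

```bash
cat >> h.py <<'E'
def wins(i):
    for nm,fn in (('red',lambda h,s,v:((h<4)|(h>176))&(s>180)&(v>80)),('green',lambda h,s,v:(h>52)&(h<70)&(s>200)&(v>80)),('blue',lambda h,s,v:(h>105)&(h<120)&(s>170)&(v>120))):
        for c,ar,p in blobs(i,fn,40):
            P=plane(i,[c],57)[0]
            if 560<P[0]<690 and -200<P[1]<50: print(nm,c.round(),ar,P.round(1)[:2])
E
python3 - <<'E'
from h import *
s=snap('wrist','w13.png'); st(); wins(s)
cv2.imwrite('pics/w13c.png',cv2.resize(s['pixels'][200:330,180:350,::-1],(680,520),interpolation=cv2.INTER_CUBIC))
E
```

```text
[ 638.8 -101.2   90.1] [-180.    -0.    91.1] [-0.2  0.4  0.2] 26.33 49.9
red [325. 143.] 457 [671.9 -45.2]
red [205. 225.] 961 [608.3 -92.1]
green [202. 177.] 1152 [607.5 -64.6]
green [322. 194.] 363 [672.7 -72.8]
blue [199. 123.] 1398 [606.8 -36.2]
blue [323. 236.] 104 [675.5 -97.7]
```

View pics/w13c.png

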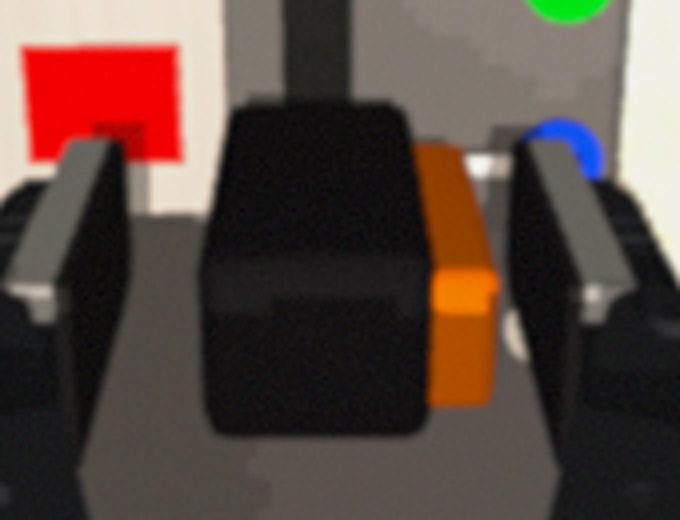

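The tab is fully out again (pixels 430–497, against 225 px for the 26 mm grip), so the slide is latched at blue. I wait about 4 s.

Request:
drive_tool(moves=[[[0, 0, 0], 0], [[0, 0, 0], 0], [[0, 0, 0], 0], [[0, 0, 0], 0], [[0, 0, 0], 0], [[0, 0, 0], 0], [[0, 0, 0], 0], [[0, 0, 0], 0]])

```text
time: 27.0
tool_pos: [638.8, -101.2, 90.2]
tcp_rot: [-180.0, -0.0, 91.1]
ft_force: [-0.3, 0.3, 0.6]
finger_gap: 50.1
```

Request:
drive_tool(moves=[[[0, 0, 0], 0], [[0, 0, 0], 0], [[0, 0, 0], 0], [[0, 0, 0], 0], [[0, 0, 0], 0], [[0, 0, 0], 0], [[0, 0, 0], 0], [[0, 0, 0], 0]])

```text
time: 27.67
tool_pos: [638.8, -101.2, 90.2]
tcp_rot: [180.0, 0.0, 91.1]
ft_force: [0.1, -0.3, 0.1]
finger_gap: 49.8
```

Request:
drive_tool(moves=[[[0, 0, 0], 0], [[0, 0, 0], 0], [[0, 0, 0], 0], [[0, 0, 0], 0], [[0, 0, 0], 0], [[0, 0, 0], 0], [[0, 0, 0], 0], [[0, 0, 0], 0]])

```text
time: 28.33
tool_pos: [638.8, -101.2, 90.2]
tcp_rot: [-180.0, -0.0, 91.1]
ft_force: [-0.3, -0.1, -0.1]
finger_gap: 50.4
```

Request:
drive_tool(moves=[[[0, 0, 0], 0], [[0, 0, 0], 0], [[0, 0, 0], 0], [[0, 0, 0], 0], [[0, 0, 0], 0], [[0, 0, 0], 0], [[0, 0, 0], 0], [[0, 0, 0], 0]])

```text
time: 29.0
tool_pos: [638.8, -101.2, 90.2]
tcp_rot: [-180.0, -0.0, 91.1]
ft_force: [0.2, 0.3, 1.0]
finger_gap: 50.1
```

Request:
drive_tool(moves=[[[0, 0, 0], 0], [[0, 0, 0], 0], [[0, 0, 0], 0], [[0, 0, 0], 0], [[0, 0, 0], 0], [[0, 0, 0], 0], [[0, 0, 0], 0], [[0, 0, 0], 0]])

```text
time: 29.67
tool_pos: [638.8, -101.2, 90.2]
tcp_rot: [-180.0, -0.0, 91.1]
ft_force: [0.2, 0.2, -0.3]
finger_gap: 49.6
```

Request:
drive_tool(moves=[[[0, 0, 0], 0], [[0, 0, 0], 0], [[0, 0, 0], 0], [[0, 0, 0], 0], [[0, 0, 0], 0], [[0, 0, 0], 0], [[0, 0, 0], 0], [[0, 0, 0], 0]])

```text
time: 30.33
tool_pos: [638.8, -101.2, 90.2]
tcp_rot: [-180.0, -0.0, 91.1]
ft_force: [-0.5, -0.3, -0.1]
finger_gap: 50.0
```

Run:
```python
from h import *
s=snap('wrist','w14.png'); st(); wins(s); cas(s,58,200)
t=snap('top','t14.png'); cas(t,58,8)
cv2.imwrite('pics/t14c.png',cv2.resize(t['pixels'][140:260,180:330,::-1],(750,600),interpolation=cv2.INTER_CUBIC))
```

```text
[ 638.8 -101.2   90.2] [-180.     0.    91.1] [ 0.   0.7 -0.2] 30.38 50.1
red [325. 143.] 458 [672.  -45.2]
red [205. 224.] 962 [608.3 -92.1]
green [202. 177.] 1153 [607.5 -64.6]
green [322. 194.] 366 [672.7 -72.8]
blue [199. 123.] 1398 [606.8 -36.2]
blue [323. 236.] 105 [675.6 -97.7]
g [ 6. 67.] 561 [516.4  -9.7  58. ] [21.6, 7.6] 76.6
g [202. 177.] 1309 [607.4 -64.3  58. ] [21.6, 17.7] 1.1
g [ 20. 192.] 1504 [509. -74.  58.] [23.8, 21.0] 1.0
g [322. 194.] 439 [672.4 -72.5  58. ] [12.4, 12.6] -84.7
g [459. 163.] 3368 [ 664.1 -633.2   58. ] [216.3, 202.4] -87.3
g [248. 216.] 60 [499.9  54.9  58. ] [15.5, 27.9] -0.5
g [269. 214.] 50 [500.8 -10.2  58. ] [15.5, 31.0] -0.6
g [291. 213.] 38 [506.4 -75.6  58. ] [15.6, 18.7] -0.8
```

View pics/w14.png

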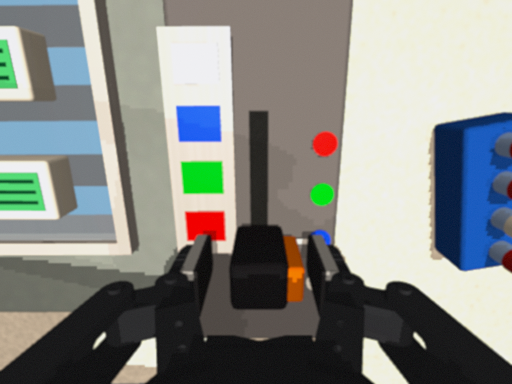

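View pics/t14c.png

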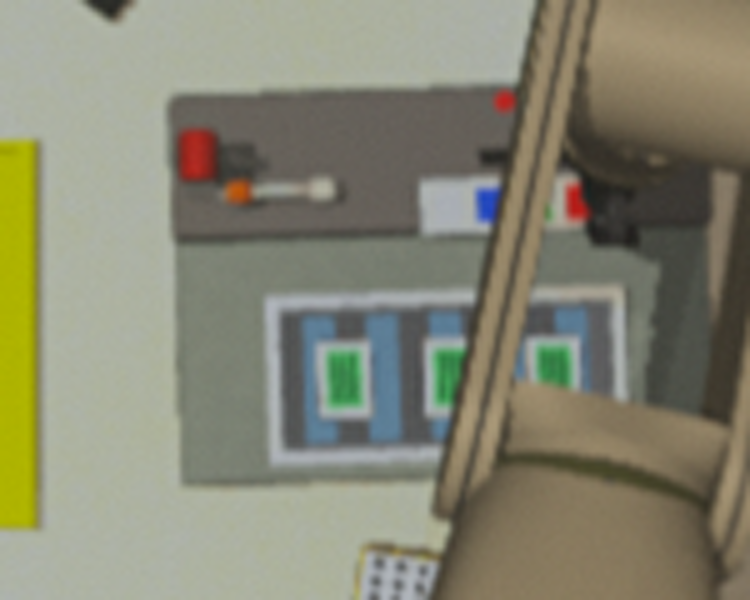

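All three cassettes are still on the glass, the lever is at orange and the slide has rested at blue for more than 4 s. Next I pinch and move one detent to green.

Request:
drive_tool(moves=[[[0, 0, 0], 0], [[0, 0, 0], 0], [[0, 0, 0], 0], [[0, 0, 0], 0], [[0, 0, 0], 0], [[0, 0, 0], 0], [[0, 0, 0], 0], [[0, 0, 0], 0]], fingers=15, squeeze=25)

```text
time: 31.1
tool_pos: [638.7, -101.3, 91.2]
tcp_rot: [-180.0, 0.0, 91.1]
ft_force: [-4.9, -0.1, 6.5]
finger_gap: 26.1
```

Request:
drive_tool(moves=[[[0, 2, 0], 0], [[-0.1, 6, 0], 0], [[-0.2, 11, 0], 0], [[-0.4, 17, 0], 0], [[-0.5, 22, 0], 0], [[-0.6, 26, 0], 0], [[-0.6, 28, 0], 0], [[-0.6, 28, 0], 0]])

```text
time: 31.77
tool_pos: [638.1, -73.0, 91.2]
tcp_rot: [-180.0, 0.0, 91.1]
ft_force: [-3.8, 1.4, 7.5]
finger_gap: 26.0
```

Run:
```python
from h import *
s=snap('wrist','w15.png'); st(); wins(s)
```

```text
[638.1 -73.   91.2] [-180.     0.    91.1] [-5.1  0.9  6.8] 31.82 25.4
red [321. 194.] 386 [672.  -44.9]
red [205. 224.] 987 [607.3 -64.3]
green [202. 176.] 1148 [606.9 -36.1]
green [320. 239.] 236 [673.6 -72.4]
blue [199. 123.] 1375 [606.2  -7.9]
```

View pics/w15.png

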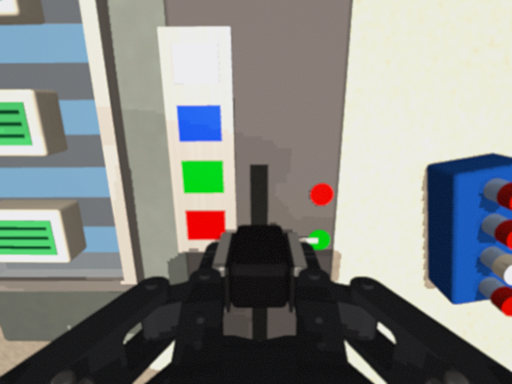

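The pointer is at the green dot (318,240) and the total travel is 56 mm. I release and wait there too.

Request:
drive_tool(moves=[[[0, 0, 0], 0], [[0, 0, 0], 0], [[0, 0, 0], 0], [[0, 0, 0], 0], [[0, 0, 0], 0], [[0, 0, 0], 0], [[0, 0, 0], 0], [[0, 0, 0], 0]], fingers=50)

```text
time: 32.48
tool_pos: [638.1, -73.2, 90.1]
tcp_rot: [-180.0, -0.0, 91.1]
ft_force: [-0.3, 0.7, -0.1]
finger_gap: 50.0
```

Request:
drive_tool(moves=[[[0, 0, 0], 0], [[0, 0, 0], 0], [[0, 0, 0], 0], [[0, 0, 0], 0], [[0, 0, 0], 0], [[0, 0, 0], 0], [[0, 0, 0], 0], [[0, 0, 0], 0]])

```text
time: 33.15
tool_pos: [638.2, -73.2, 90.2]
tcp_rot: [-180.0, 0.0, 91.1]
ft_force: [-0.9, 0.1, -0.3]
finger_gap: 50.2
```

Request:
drive_tool(moves=[[[0, 0, 0], 0], [[0, 0, 0], 0], [[0, 0, 0], 0], [[0, 0, 0], 0], [[0, 0, 0], 0], [[0, 0, 0], 0], [[0, 0, 0], 0], [[0, 0, 0], 0]])

```text
time: 33.82
tool_pos: [638.2, -73.2, 90.2]
tcp_rot: [-180.0, 0.0, 91.1]
ft_force: [-0.3, -0.0, 0.1]
finger_gap: 50.0
```

Request:
drive_tool(moves=[[[0, 0, 0], 0], [[0, 0, 0], 0], [[0, 0, 0], 0], [[0, 0, 0], 0], [[0, 0, 0], 0], [[0, 0, 0], 0], [[0, 0, 0], 0], [[0, 0, 0], 0]])

```text
time: 34.48
tool_pos: [638.2, -73.2, 90.2]
tcp_rot: [180.0, 0.0, 91.1]
ft_force: [-0.3, -0.1, -0.2]
finger_gap: 49.9
```

Request:
drive_tool(moves=[[[0, 0, 0], 0], [[0, 0, 0], 0], [[0, 0, 0], 0], [[0, 0, 0], 0], [[0, 0, 0], 0], [[0, 0, 0], 0], [[0, 0, 0], 0], [[0, 0, 0], 0]])

```text
time: 35.15
tool_pos: [638.2, -73.2, 90.2]
tcp_rot: [180.0, 0.0, 91.1]
ft_force: [-0.1, -0.2, 0.5]
finger_gap: 50.4
```

Request:
drive_tool(moves=[[[0, 0, 0], 0], [[0, 0, 0], 0], [[0, 0, 0], 0], [[0, 0, 0], 0], [[0, 0, 0], 0], [[0, 0, 0], 0], [[0, 0, 0], 0], [[0, 0, 0], 0]])

```text
time: 35.82
tool_pos: [638.2, -73.2, 90.2]
tcp_rot: [180.0, -0.0, 91.1]
ft_force: [0.4, 1.1, -0.6]
finger_gap: 50.3
```

Request:
drive_tool(moves=[[[0, 0, 0], 0], [[0, 0, 0], 0], [[0, 0, 0], 0], [[0, 0, 0], 0], [[0, 0, 0], 0], [[0, 0, 0], 0], [[0, 0, 0], 0], [[0, 0, 0], 0]])

```text
time: 36.48
tool_pos: [638.2, -73.2, 90.2]
tcp_rot: [-180.0, 0.0, 91.1]
ft_force: [0.1, 0.2, 0.3]
finger_gap: 50.2
```

Run:
```python
from h import *
s=snap('wrist','w16.png'); st(); wins(s)
t=snap('top','t16.png'); cas(t,58,8)
cv2.imwrite('pics/w16c.png',cv2.resize(s['pixels'][200:330,180:350,::-1],(680,520),interpolation=cv2.INTER_CUBIC))
```

```text
[638.2 -73.2  90.2] [180.   -0.   91.1] [-0.8 -0.3 -0.4] 36.53 50.1
red [321. 194.] 389 [672.  -44.8]
red [205. 224.] 952 [607.5 -64. ]
green [202. 176.] 1155 [606.8 -36.1]
green [323. 235.] 83 [674.9 -69.6]
blue [198. 122.] 1404 [606.2  -7.7]
g [458. 163.] 3361 [ 663.4 -630.7   58. ] [224.5, 195.4] -89.0
g [279. 181.] 17 [609.7 -41.1  58. ] [6.3, 18.8] -0.8
g [248. 216.] 60 [499.9  54.9  58. ] [15.5, 27.9] -0.5
g [291. 214.] 59 [501.7 -75.6  58. ] [15.6, 28.0] -0.8
```

View pics/w16c.png

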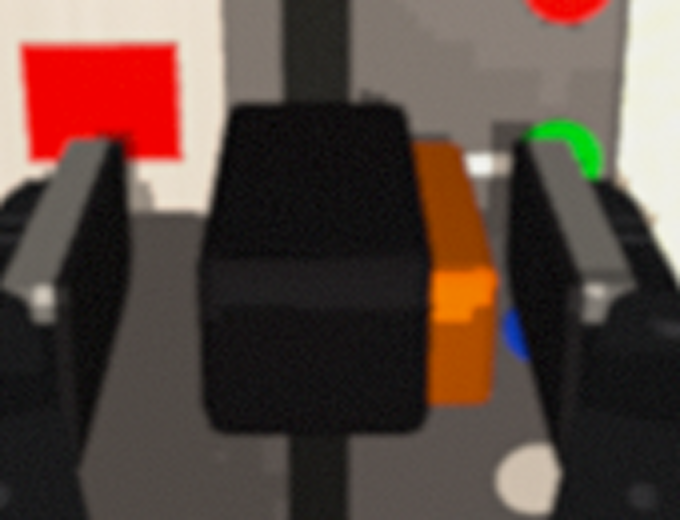

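The slide is latched at green with its tab out (pixels 430–497). I lift, go to the lever's +y side and push it towards -y.

Request:
drive_tool(moves=[[[0, 0, 8], 0], [[0, 0, 30], 0], [[0, 0, 60], 0], [[0, 0, 95], 0], [[0, 10, 120], 0], [[0, 35, 130], 0], [[0, 65, 130], 0], [[0, 95, 130], 0]])

```text
time: 37.25
tool_pos: [639.1, 22.2, 223.0]
tcp_rot: [179.8, 0.0, 91.0]
ft_force: [-0.4, 0.4, -0.6]
finger_gap: 50.1
```

Request:
drive_tool(moves=[[[0, 30, 0], 0], [[-1, 60, 0], 0], [[-2, 90, 0], 0], [[-3, 115, 0], 0], [[-3, 137, 0], 0], [[-3, 151, 0], 0], [[-3, 157, 0], 0], [[-3, 157, 0], 0]], fingers=0)

```text
time: 37.92
tool_pos: [635.2, 179.8, 220.4]
tcp_rot: [180.0, -0.0, 91.2]
ft_force: [0.1, -0.8, -0.8]
finger_gap: 0.0
```

Run:
```python
from h import *
s=snap('wrist','w17.png'); st()
t=snap('top','t17.png'); cas(t,58,8)
cv2.imwrite('pics/t17c.png',cv2.resize(t['pixels'][130:270,180:400,::-1],(786,500),interpolation=cv2.INTER_CUBIC))
```

```text
[635.3 178.5 220.3] [180.    0.   91.1] [ 0.3  0.1 -0.1] 37.97 -0.0
g [459. 163.] 3348 [ 663.4 -632.4   58. ] [221.0, 195.4] -89.0
g [289. 160.] 14 [674.  -74.9  58. ] [9.4, 9.5] -0.9
g [278. 180.] 34 [608.1 -36.4  58. ] [15.6, 15.7] -0.8
g [248. 215.] 55 [499.9  54.9  58. ] [15.5, 27.9] -0.5
g [270. 215.] 64 [500.8 -10.2  58. ] [15.5, 31.0] -0.6
g [290. 220.] 51 [483.1 -75.3  58. ] [15.6, 28.0] -0.8
```

View pics/t17c.png

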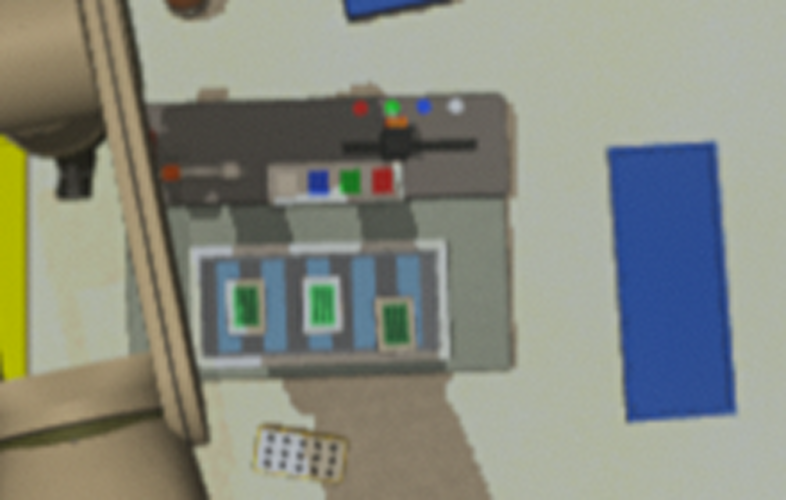

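Cassette 3 was knocked about 19 mm to (483,-75), now at picture (395,322), still inside the rim. Slide at green. I continue with the lever.

Request:
drive_tool(moves=[[[0, 0, -12], 0], [[0, 0, -30], 0], [[0, 0, -52], 0], [[0, 0, -72], 0], [[0, 0, -86], 0], [[0, 0, -94], 0], [[0, 0, -94], 0], [[0, -4, -94], 0]])

```text
time: 38.68
tool_pos: [635.2, 174.8, 126.2]
tcp_rot: [-180.0, -0.0, 91.1]
ft_force: [0.7, 0.2, -0.1]
finger_gap: -0.1
```

Request:
drive_tool(moves=[[[0, -5, 0], 0], [[0, -10, 0], 0], [[0, -15, 0], 0], [[0, -20, 0], 0], [[0, -25, 0], 0], [[0, -30, 0], 0], [[0, -35, 0], 0], [[0, -40, 0], 0]])

```text
time: 39.35
tool_pos: [635.9, 134.6, 127.6]
tcp_rot: [179.9, -0.0, 91.1]
ft_force: [0.5, 3.2, 3.3]
finger_gap: 0.1
```

Request:
drive_tool(moves=[[[0, -6, 0], 0], [[0, -12, 0], 0], [[0, -18, 0], 0], [[0, -24, 0], 0], [[0, -30, 0], 0], [[0, -36, 0], 0], [[0, -42, 0], 0], [[0, -48, 0], 0]])

```text
time: 40.02
tool_pos: [634.8, 87.7, 125.0]
tcp_rot: [-180.0, -0.2, 91.1]
ft_force: [1.7, 7.3, -4.8]
finger_gap: 0.1
```

Request:
drive_tool(moves=[[[0, -5, 0], 0], [[0, -10, 0], 0], [[0, -14, 0], 0], [[0, -15.5, 0], 0], [[0, -15.5, 0], 0], [[0, -15.5, 0], 0], [[0, -15.5, 0], 0], [[0, -15.5, 0], 0]])

```text
time: 40.68
tool_pos: [635.2, 71.5, 126.3]
tcp_rot: [180.0, -0.0, 91.1]
ft_force: [0.3, 0.3, -0.1]
finger_gap: 0.2
```

Request:
drive_tool(moves=[[[0, 8, 2], 0], [[0, 25, 8], 0], [[0, 45, 25], 0], [[0, 65, 55], 0], [[0, 65, 90], 0], [[0, 65, 120], 0], [[0, 65, 130], 0], [[0, 65, 130], 0]])

```text
time: 41.35
tool_pos: [637.1, 137.5, 261.4]
tcp_rot: [179.6, -0.1, 91.1]
ft_force: [-0.0, 0.3, 0.3]
finger_gap: 0.1
```

Run:
```python
from h import *
s=snap('wrist','w18.png'); st()
t=snap('scene','s18.png'); cv2.imwrite('pics/s18c.png',cv2.resize(t['pixels'][120:290,160:370,::-1],(741,600),interpolation=cv2.INTER_CUBIC))
t=snap('top','t18.png')
for i,n in ((s,'w'),(load('s18.png'),'s'),(t,'t')):
    for b in blobs(i,lambda h,s,v:((h<6)|(h>174))&(s>170)&(v>50),50):
        P=plane(i,[b[0]],116)[0]
        if abs(P[0]-634)<30 and abs(P[1]-95)<90: print(n,b[0],b[1],P)
for a in (-.4,-.45,-.5,-.55,-.6):
    y=94.8+90*np.sin(a);z=35+90*np.cos(a); print(a,y,z,'s',proj(load('s18.png'),[[634.5,y,z]]),'w',proj(s,[[634.5,y,z]]))
```

```text
[636.1 137.1 258.2] [179.8  -0.   91.1] [-0.7 -0.4 -0.5] 41.4 -0.2
-0.4 59.75234919222145 117.89548946025965 s [[244.24174717 214.27951785]] w [[253.93906696 260.27092887]]
-0.45 55.653101929989276 116.04023921174092 s [[243.63729296 213.25626184]] w [[253.90137889 262.87865212]]
-0.5 51.651701525621725 113.98243057013354 s [[243.05404235 212.31493818]] w [[253.86777581 265.24685293]]
-0.55 47.75814939624067 111.72720698535551 s [[242.49341445 211.45721768]] w [[253.83826593 267.37339395]]
-0.6 43.982177394446815 109.28020534187105 s [[241.95671673 210.68444768]] w [[253.81283319 269.25766508]]
```

View pics/s18c.png

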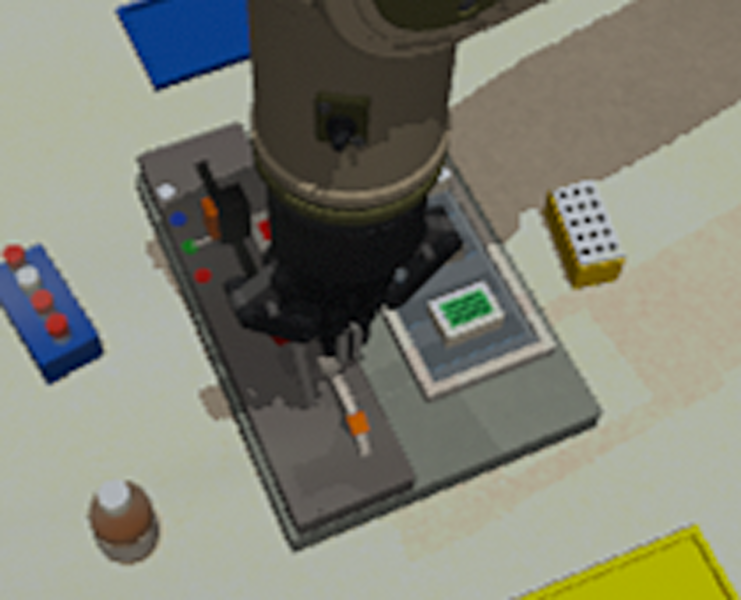

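View pics/w18.png

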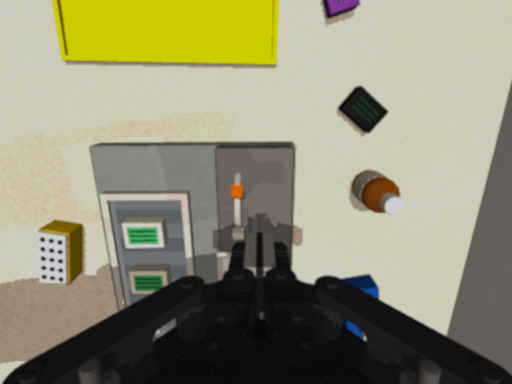

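The barrel is hidden behind the gripper, so I move off towards the stage while turning, to see both lever and cassettes.

Request:
drive_tool(moves=[[[-12, -8, 5], -7], [[-36, -20, 10], -14], [[-65, -36, 15], -21], [[-95, -52, 20], -28], [[-120, -68, 20], -35], [[-140, -80, 20], -42], [[-155, -90, 20], -49], [[-165, -96, 20], -56]], fingers=50, squeeze=50)

```text
time: 42.17
tool_pos: [467.8, 39.4, 273.7]
tcp_rot: [-179.9, 0.2, 34.7]
ft_force: [-0.2, 0.5, 0.5]
finger_gap: 49.9
```

Request:
drive_tool(moves=[[[-5, -4, 0], -7], [[-10, -8, 0], -14], [[-15, -12, 0], -21], [[-18, -15, 0], -28], [[-18, -15, 0], -34], [[-18, -15, 0], -34], [[-18, -15, 0], -34], [[-18, -15, 0], -34]])

```text
time: 42.83
tool_pos: [451.8, 25.3, 274.9]
tcp_rot: [-180.0, 0.1, 1.3]
ft_force: [0.3, -1.1, 0.6]
finger_gap: 50.0
```

Run:
```python
from h import *
s=snap('wrist','w19.png'); st(); cas(s,58); wins(s)
for a in (-.4,-.45,-.5,-.55,-.6):
    y=94.8+90*np.sin(a);z=35+90*np.cos(a); print(a,'w',proj(s,[[634.5,y,z]]))
b=max(blobs(s,lambda h,s,v:((h<6)|(h>174))&(s>170)&(v>50),50),key=lambda b:b[1]);print(b[0],b[1])
cv2.imwrite('pics/w19b.png',cv2.resize(s['pixels'][:,:,::-1],(800,600),interpolation=cv2.INTER_CUBIC))
```

```text
[451.9  25.4 275.3] [-1.8e+02  1.0e-01  1.3e+00] [ 0.1  0.2 -1.5] 42.88 50.1
g [324.  19.] 404 [607.4 -36.1  58. ] [21.5, 17.1] 1.1
g [234. 126.] 535 [498.9  56.3  58. ] [18.8, 33.1] 0.3
g [292. 126.] 535 [500.4 -10.   58. ] [18.8, 33.1] 3.7
g [347. 143.] 491 [482.2 -74.   58. ] [19.2, 33.3] 6.9
red [351.  20.] 337 [608.4 -64.4]
green [324.  19.] 323 [607.8 -36.2]
blue [296.  19.] 340 [607.2  -8. ]
-0.4 w [[222.21569178 -41.39805511]]
-0.45 w [[227.61896147 -40.21148422]]
-0.5 w [[232.84098662 -38.93191843]]
-0.55 w [[237.86085443 -37.56795778]]
-0.6 w [[242.660038   -36.12845791]]
[351.50145773  19.49854227] 343
```

View pics/w19b.png

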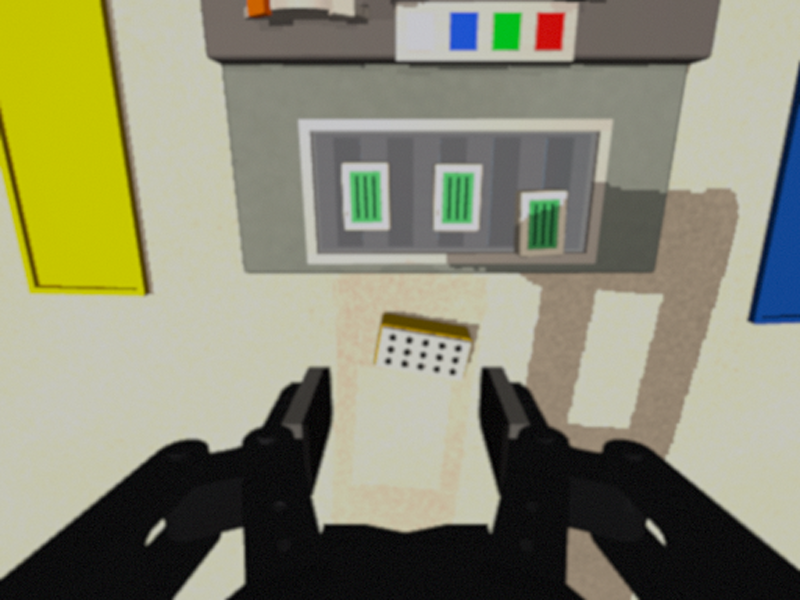

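Run:
```python
from h import *
for n in ('top','scene'):
    s=snap(n,n[0]+'19.png')
    for b in blobs(s,lambda h,s,v:((h<6)|(h>174))&(s>170)&(v>50),25):
        P=plane(s,[b[0]],116)[0]
        if abs(P[0]-634)<30 and abs(P[1]-95)<90: print(n,b[0],b[1],P)
    for a in (-.4,-.45,-.5,-.55,-.6):
        y=94.8+90*np.sin(a);z=35+90*np.cos(a); print(a,proj(s,[[634.5,y,z]]))
cv2.imwrite('pics/s19c.png',cv2.resize(s['pixels'][120:290,160:370,::-1],(741,600),interpolation=cv2.INTER_CUBIC))
```

```text
top [250.52727273 169.58181818] 55 [636.02091957  47.20580601 116.        ]
-0.4 [[246.32674777 170.04564198]]
-0.45 [[247.70665906 170.10847213]]
-0.5 [[249.05062756 170.17954779]]
-0.55 [[250.35485449 170.25861462]]
-0.6 [[251.61571259 170.34539313]]
scene [241.91588785 211.12149533] 107 [636.23329514  48.60923017 116.        ]
-0.4 [[244.24174717 214.27951785]]
-0.45 [[243.63729296 213.25626184]]
-0.5 [[243.05404235 212.31493818]]
-0.55 [[242.49341445 211.45721768]]
-0.6 [[241.95671673 210.68444768]]
```

View pics/s19c.png

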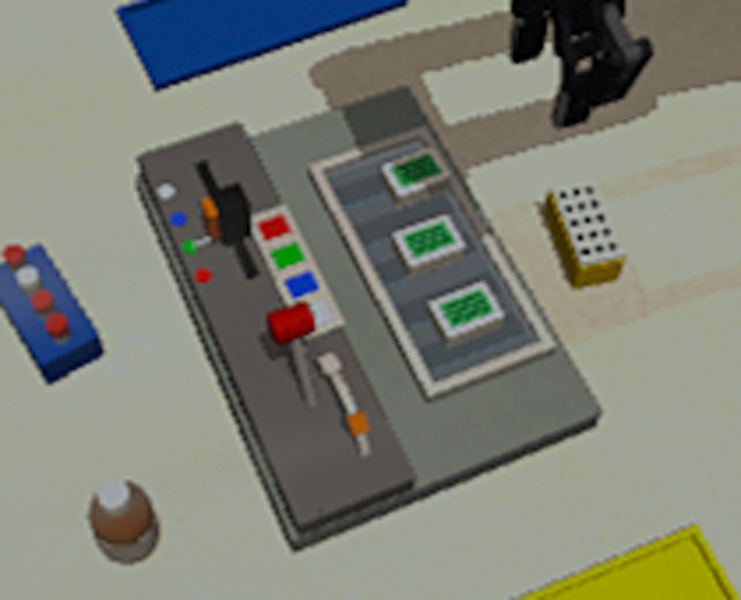

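The lever measures -0.55 rad (white notch), the slide is at green, and all the cassettes lie flat. Next I go over cassette 3, picture (417,170).

Request:
drive_tool(moves=[[[3, -10, -12], 1], [[8, -28, -35], 3], [[15, -50, -65], 3], [[22, -72, -95], 3], [[28, -90, -120], 3], [[30, -98, -135], 3], [[30, -100, -140], 3], [[30, -100, -140], 3]], fingers=47)

```text
time: 43.65
tool_pos: [481.0, -74.7, 134.5]
tcp_rot: [-179.9, 0.2, 4.1]
ft_force: [-0.4, 0.0, 0.2]
finger_gap: 47.2
```

Run:
```python
from h import *
s=snap('wrist','w20.png'); st(); cas(s,58)
```

```text
[481.9 -74.5 136.1] [-1.8e+02  1.0e-01  4.1e+00] [0.7 0.3 1.3] 43.7 47.2
g [210.  13.] 807 [603.4 -35.7  58. ] [16.9, 14.1] -86.1
g [ 74. 173.] 1479 [499.2  56.2  58. ] [21.2, 37.5] 2.0
g [169. 178.] 1446 [500.3  -9.7  58. ] [20.3, 35.2] -0.4
g [260. 208.] 1211 [482.7 -74.2  58. ] [19.5, 34.3] 4.9
```

View pics/w20.png

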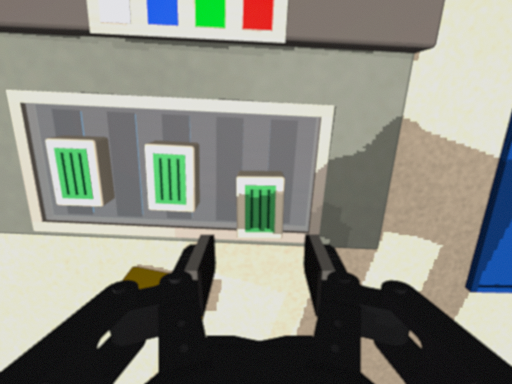

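Request:
drive_tool(moves=[[[0.5, 0.3, -6], 0.5], [[0.5, 0.3, -18], 0.5], [[0.5, 0.3, -33], 0.5], [[0.5, 0.3, -48], 0.5], [[0.5, 0.3, -60], 0.5], [[0.5, 0.3, -67], 0.5], [[0.5, 0.3, -70], 0.5], [[0.5, 0.3, -70], 0.5]])

```text
time: 44.37
tool_pos: [482.3, -74.1, 65.6]
tcp_rot: [-180.0, 0.1, 4.6]
ft_force: [0.1, -0.2, 0.6]
finger_gap: 47.2
```

Request:
drive_tool(moves=[[[0, 0, 0], 0], [[0, 0, 0], 0], [[0, 0, 0], 0], [[0, 0, 0], 0], [[0, 0, 0], 0], [[0, 0, 0], 0], [[0, 0, 0], 0], [[0, 0, 8], 0]], fingers=20)

```text
time: 45.03
tool_pos: [482.7, -74.3, 73.5]
tcp_rot: [-180.0, -0.0, 4.6]
ft_force: [-0.0, -0.5, -0.9]
finger_gap: 32.8
```

Request:
drive_tool(moves=[[[0, 0, 18], 0], [[0, -3, 36], 0], [[-4, -20, 48], -1], [[-9, -48, 52], -1.4], [[-14, -80, 52], -1.4], [[-19, -112, 52], -1.4], [[-24, -144, 52], -1.4], [[-29, -176, 52], -1.4]])

```text
time: 45.7
tool_pos: [453.0, -251.7, 126.3]
tcp_rot: [-180.0, 0.0, 3.2]
ft_force: [0.5, -0.5, -1.3]
finger_gap: 32.6
```

Request:
drive_tool(moves=[[[-4, -28, 0], 0], [[-8, -52, 0], 0], [[-11, -70, 0], 0], [[-13, -80, 0], 0], [[-14, -86, 0], 0], [[-14, -86, 0], 0], [[-14, -86, 0], 0], [[-14, -86, 0], 0]])

```text
time: 46.37
tool_pos: [439.9, -335.3, 126.0]
tcp_rot: [-180.0, 0.0, 3.2]
ft_force: [0.1, -0.9, -0.3]
finger_gap: 32.8
```

Run:
```python
from h import *
s=snap('wrist','w21.png'); st();
```

```text
[ 440.  -335.3  126.1] [-180.     0.     3.2] [-0.  -0.4 -0.1] 46.42 32.7
```

View pics/w21.png

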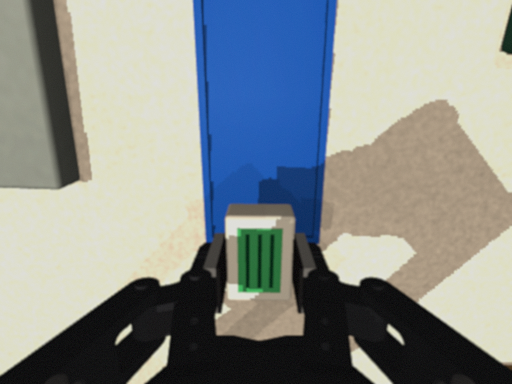

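Run:
```python
from h import *
s=load('w21.png')
print(plane(s,[(206,242),(321,242),(204,150),(325,150),(194,0),(337,0)],9).round(1)[:,:2].tolist())
```

```text
[[392.4, -289.3], [398.2, -391.9], [475.0, -287.5], [480.5, -385.4], [580.8, -280.3], [586.5, -380.9]]
```

Request:
drive_tool(moves=[[[0, -1.5, -10], 0], [[0, -3, -28], 0], [[0, -3, -48], 0], [[0, -3, -66], 0], [[0, -3, -80], 0], [[0, -3, -89], 0], [[0, -3, -93], 0], [[0, -3, -94], 0]])

```text
time: 47.08
tool_pos: [439.0, -338.2, 33.0]
tcp_rot: [-179.8, 0.2, 3.2]
ft_force: [-15.0, 12.6, 30.2]
finger_gap: 32.9
```

Request:
drive_tool(moves=[[[0, 0, 0], 0], [[0, 0, 0], 0], [[0, 0, 0], 0], [[0, 0, 0], 0], [[0, 0, 5], 0], [[0, 0, 20], 0], [[0, 0, 45], 0], [[0, 0, 75], 0]], fingers=48)

```text
time: 47.75
tool_pos: [438.4, -338.2, 106.2]
tcp_rot: [-179.8, 0.2, 3.2]
ft_force: [-0.2, -0.6, -0.8]
finger_gap: 47.7
```

Request:
drive_tool(moves=[[[3, 15, 12], 0], [[8, 40, 24], -2], [[14, 75, 30], -2], [[20, 110, 30], -2], [[26, 145, 30], -2], [[32, 180, 30], -2], [[38, 215, 30], -2], [[44, 250, 30], -2]], fingers=47)

```text
time: 48.42
tool_pos: [483.8, -87.8, 137.8]
tcp_rot: [180.0, -0.1, 1.2]
ft_force: [1.4, 0.1, 0.1]
finger_gap: 46.8
```

Request:
drive_tool(moves=[[[6, 30, 0], 0], [[10, 55, 0], 0], [[14, 70, 0], 0], [[16, 77, 0], 0], [[16, 78, 0], 0], [[16, 78, 0], 0], [[16, 78, 0], 0], [[16, 78, 0], 0]])

```text
time: 49.08
tool_pos: [499.6, -12.5, 137.2]
tcp_rot: [180.0, 0.0, 1.1]
ft_force: [-0.6, -0.0, 0.7]
finger_gap: 46.7
```

Run:
```python
from h import *
s=snap('wrist','w22.png'); st(); cas(s,58)
t=snap('top','t22.png'); cas(t,58,8); cas(t,24,8)
cv2.imwrite('pics/t22c.png',cv2.resize(t['pixels'][130:270,220:420,::-1],(800,560),interpolation=cv2.INTER_CUBIC))
```

```text
[499.6 -12.5 137.2] [180.    0.    1.1] [ 0.1 -0.2  0.2] 49.13 46.7
g [302.  47.] 1108 [607.4 -36.3  58. ] [17.6, 21.4] 4.4
g [166. 208.] 1281 [499.5  56.4  58. ] [20.6, 36.0] 1.8
g [257. 208.] 1217 [500.4 -10.   58. ] [19.8, 33.2] 1.8
g [458. 163.] 3397 [ 663.4 -632.4   58. ] [221.0, 195.4] -89.0
g [289. 160.] 14 [674.  -74.9  58. ] [9.4, 9.5] -0.9
g [278. 180.] 35 [608.1 -36.4  58. ] [15.6, 15.7] -0.8
g [371. 233.] 50 [ 440.4 -329.3   58. ] [12.9, 31.4] -1.1
g [458. 163.] 3397 [ 668. -649.   24.] [226.5, 200.2] -89.0
g [289. 160.] 14 [678.9 -77.8  24. ] [9.7, 9.7] -0.9
g [278. 180.] 35 [611.4 -38.3  24. ] [16.0, 16.1] -0.8
g [371. 233.] 50 [ 439.6 -338.4   24. ] [13.3, 32.2] -1.1
```

View pics/t22c.png

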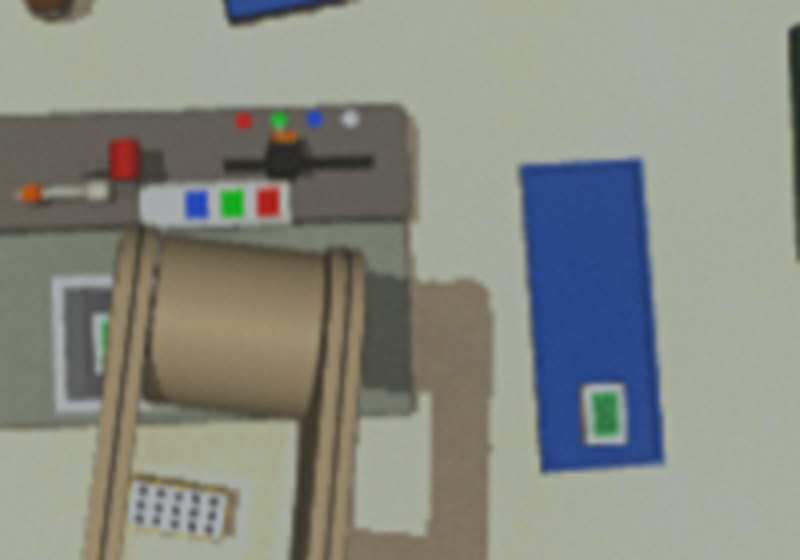

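View pics/w22.png

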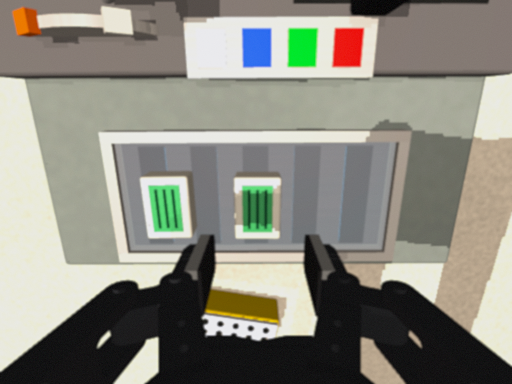

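Cassette 1 of the blue tray lies flat at (440,-338). Next is the middle one at pixel (257,208).

Request:
drive_tool(moves=[[[0.8, 2.5, -6], 0], [[0.8, 2.5, -18], 0], [[0.8, 2.5, -33], 0], [[0.8, 2.5, -48], 0], [[0.8, 2.5, -60], 0], [[0.8, 2.5, -68], 0], [[0.8, 2.5, -71], 0], [[0.8, 2.5, -71], 0]])

```text
time: 49.85
tool_pos: [499.7, -8.8, 65.0]
tcp_rot: [-180.0, 0.1, 1.2]
ft_force: [0.2, -0.2, -0.1]
finger_gap: 46.8
```

Request:
drive_tool(moves=[[[0, 0, 0], 0], [[0, 0, 0], 0], [[0, 0, 0], 0], [[0, 0, 0], 0], [[0, 0, 0], 0], [[0, 0, 0], 0], [[0, 0, 0], 0], [[0, 0, 8], 0]], fingers=20)

```text
time: 50.52
tool_pos: [499.4, -8.8, 73.0]
tcp_rot: [-180.0, 0.1, 1.2]
ft_force: [-0.5, 0.4, -0.6]
finger_gap: 32.6
```

Request:
drive_tool(moves=[[[0, 0, 18], 0], [[0, -3, 36], 0], [[1, -20, 48], 1], [[3, -50, 52], 1.9], [[5, -85, 52], 1.9], [[7, -120, 52], 1.9], [[9, -155, 52], 1.9], [[11, -190, 52], 1.9]])

```text
time: 51.18
tool_pos: [511.1, -200.4, 126.5]
tcp_rot: [-180.0, 0.0, 3.1]
ft_force: [1.4, 0.6, -1.2]
finger_gap: 33.0
```

Request:
drive_tool(moves=[[[2, -35, 0], 0], [[4, -70, 0], 0], [[6, -100, 0], 0], [[8, -120, 0], 0], [[8, -131, 0], 0], [[8, -134, 0], 0], [[8, -134, 0], 0], [[8, -134, 0], 0]])

```text
time: 51.85
tool_pos: [519.4, -331.6, 125.9]
tcp_rot: [-179.9, 0.0, 3.1]
ft_force: [-0.3, 0.1, -0.8]
finger_gap: 32.2
```

Run:
```python
from h import *
s=snap('wrist','w23.png'); st(); cas(s,24)
```

```text
[ 519.5 -331.4  126. ] [-179.9    0.     3.1] [-0.   0.  -1.2] 51.9 32.9
g [259. 260.] 2244 [ 463.7 -333.4   24. ] [34.7, 59.1] 4.3
g [262. 302.] 40 [ 422.2 -337.9   24. ] [18.9, 1.1] -86.9
```

View pics/w23.png

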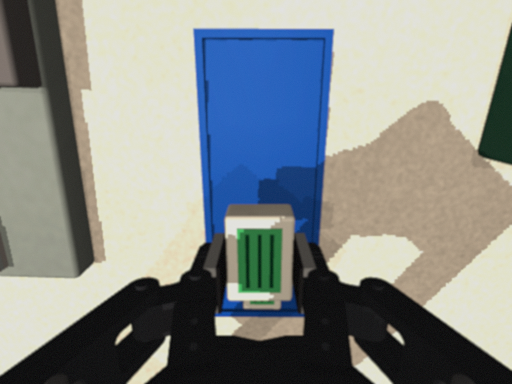

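Request:
drive_tool(moves=[[[0, -1.5, -10], 0], [[0, -2.5, -28], 0], [[0, -2.5, -48], 0], [[0, -2.5, -66], 0], [[0, -2.5, -80], 0], [[0, -2.5, -87], 0], [[0, -2.5, -91], 0], [[0, -2.5, -91.5], 0]])

```text
time: 52.57
tool_pos: [519.3, -334.9, 34.0]
tcp_rot: [-180.0, 0.0, 3.1]
ft_force: [1.1, -1.5, -0.5]
finger_gap: 32.6
```

Request:
drive_tool(moves=[[[0, 0, 0], 0], [[0, 0, 0], 0], [[0, 0, 0], 0], [[0, 0, 0], 0], [[0, 0, 5], 0], [[0, 0, 20], 0], [[0, 0, 45], 0], [[0, 0, 75], 0]], fingers=48)

```text
time: 53.23
tool_pos: [518.2, -334.5, 108.9]
tcp_rot: [-179.9, 0.2, 3.1]
ft_force: [0.1, -0.6, -0.6]
finger_gap: 48.0
```

Request:
drive_tool(moves=[[[-1, 15, 12], 0], [[-2, 40, 24], -1.8], [[-4, 75, 30], -1.8], [[-6, 110, 30], -1.8], [[-8, 145, 30], -1.8], [[-10, 180, 30], -1.8], [[-12, 215, 30], -1.8], [[-14, 250, 30], -1.8]], fingers=48)

```text
time: 53.9
tool_pos: [505.3, -84.0, 140.5]
tcp_rot: [180.0, -0.1, 1.3]
ft_force: [-0.1, -0.7, 0.1]
finger_gap: 48.0
```

Request:
drive_tool(moves=[[[-2, 35, 0], 0], [[-4, 70, 0], 0], [[-6, 100, 0], 0], [[-6, 125, 0], 0], [[-6, 138, 0], 0], [[-6, 140, 0], 0], [[-6, 140, 0], 0], [[-6, 140, 0], 0]])

```text
time: 54.57
tool_pos: [499.7, 54.1, 140.1]
tcp_rot: [180.0, -0.0, 1.3]
ft_force: [1.0, -0.1, 0.5]
finger_gap: 48.4
```

Run:
```python
from h import *
s=snap('wrist','w24.png'); st(); cas(s,58)
t=snap('top','t24.png'); cas(t,24,8)
```

```text
[499.7  53.8 140. ] [180.   -0.    1.2] [-0.5 -0.3 -0.1] 54.62 48.4
g [408.  51.] 1071 [607.2 -36.4  58. ] [23.0, 17.9] 1.5
g [258. 208.] 1158 [499.5  56.3  58. ] [19.4, 33.7] 2.0
g [458. 163.] 3401 [ 668. -649.   24.] [226.5, 200.2] -89.0
g [289. 160.] 14 [678.9 -77.8  24. ] [9.7, 9.7] -0.9
g [278. 180.] 35 [611.4 -38.3  24. ] [16.0, 16.1] -0.8
g [369. 208.] 51 [ 518.6 -335.1   24. ] [16.6, 29.1] -1.4
g [371. 233.] 49 [ 438.  -338.4   24. ] [13.2, 29.0] -1.1
```

View pics/w24.png

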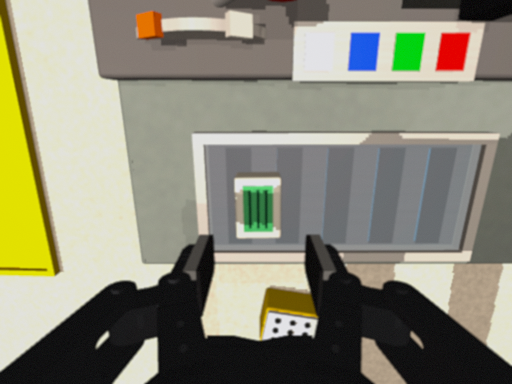

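Request:
drive_tool(moves=[[[0, 2.3, -6], 0], [[0, 2.3, -18], 0], [[0, 2.3, -33], 0], [[0, 2.3, -48], 0], [[0, 2.3, -61], 0], [[0, 2.3, -69], 0], [[0, 2.3, -73.5], 0], [[0, 2.3, -74], 0]])

```text
time: 55.33
tool_pos: [498.5, 56.6, 64.1]
tcp_rot: [-180.0, 0.1, 1.3]
ft_force: [-0.7, -0.5, 0.6]
finger_gap: 47.9
```

Request:
drive_tool(moves=[[[0, 0, 0], 0], [[0, 0, 0], 0], [[0, 0, 0], 0], [[0, 0, 0], 0], [[0, 0, 0], 0], [[0, 0, 0], 0], [[0, 0, 0], 0], [[0, 0, 8], 0]], fingers=20)

```text
time: 56.0
tool_pos: [498.3, 56.9, 72.5]
tcp_rot: [-180.0, 0.1, 1.3]
ft_force: [-1.0, -0.1, -1.2]
finger_gap: 32.4
```

Request:
drive_tool(moves=[[[0, 0, 18], 0], [[0, -3, 36], 0], [[0, -20, 48], 1], [[0, -50, 52], 1.8], [[0, -85, 52], 1.8], [[0, -120, 52], 1.8], [[0, -155, 52], 1.8], [[0, -190, 52], 1.8]])

```text
time: 56.67
tool_pos: [499.4, -134.7, 126.4]
tcp_rot: [180.0, -0.0, 3.1]
ft_force: [0.4, -0.1, 0.4]
finger_gap: 32.8
```

Request:
drive_tool(moves=[[[8, -34, 0], 0], [[20, -66, 0], 0], [[34, -96, 0], 0], [[48, -126, 0], 0], [[62, -154, 0], 0], [[76, -178, 0], 0], [[88, -192, 0], 0], [[94, -196, 0], 0]])

```text
time: 57.33
tool_pos: [594.1, -331.8, 126.0]
tcp_rot: [179.9, -0.0, 3.0]
ft_force: [0.9, -0.4, -0.6]
finger_gap: 32.4
```

Request:
drive_tool(moves=[[[4, 0, 0], 0], [[4, 0, 0], 0], [[4, 0, 0], 0], [[4, 0, 0], 0], [[4, 0, 0], 0], [[4, 0, 0], 0], [[4, 0, 0], 0], [[4, 0, 0], 0]])

```text
time: 58.0
tool_pos: [597.4, -328.9, 125.8]
tcp_rot: [180.0, -0.0, 3.1]
ft_force: [-1.0, -0.2, -0.9]
finger_gap: 32.7
```

Run:
```python
from h import *
s=snap('wrist','w25.png'); st(); cas(s,24)
```

```text
[ 597.4 -329.   125.8] [180.   -0.    3.1] [ 0.  -0.8 -0.1] 58.05 32.8
g [259. 259.] 2183 [ 542.3 -330.8   24. ] [34.6, 59.9] 4.3
```

View pics/w25.png

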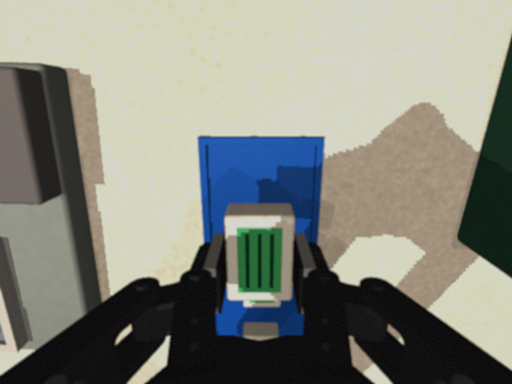

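Request:
drive_tool(moves=[[[0, -1, -10], 0], [[0, -1, -28], 0], [[0, -1, -48], 0], [[0, -1, -66], 0], [[0, -1, -80], 0], [[0, -1, -87], 0], [[0, -1, -91], 0], [[0, -1, -91.5], 0]])

```text
time: 58.72
tool_pos: [597.2, -329.9, 33.3]
tcp_rot: [-180.0, 0.1, 3.1]
ft_force: [0.9, 0.6, 0.2]
finger_gap: 33.0
```

Request:
drive_tool(moves=[[[0, 0, 0], 0], [[0, 0, 0], 0], [[0, 0, 0], 0], [[0, 0, 0], 0], [[0, 0, 5], 0], [[0, 0, 20], 0], [[0, 0, 45], 0], [[0, 0, 75], 0]], fingers=48)

```text
time: 59.38
tool_pos: [596.4, -329.3, 109.1]
tcp_rot: [-179.9, 0.2, 3.1]
ft_force: [0.5, 0.3, 0.3]
finger_gap: 48.3
```

Request:
drive_tool(moves=[[[-8, 0, 15], 0], [[-25, 0, 40], 0], [[-50, 0, 70], 0], [[-80, 0, 100], 0], [[-110, 0, 130], 0], [[-130, 0, 150], 0], [[-140, 0, 160], 0], [[-140, 0, 160], 0]])

```text
time: 60.05
tool_pos: [457.1, -331.5, 275.3]
tcp_rot: [179.7, -0.3, 3.0]
ft_force: [0.5, 0.5, 0.5]
finger_gap: 47.8
```

Run:
```python
from h import *
s=snap('wrist','w26.png'); st(); cas(s,24)
t=snap('top','t26.png'); cas(t,24,8)
cv2.imwrite('pics/t26b.png',cv2.resize(t['pixels'][80:300,100:420,::-1],(800,550),interpolation=cv2.INTER_CUBIC))
S=snap('scene','s26.png')
cv2.imwrite('pics/s26b.png',cv2.resize(S['pixels'][:,:,::-1],(800,600),interpolation=cv2.INTER_CUBIC))
```

```text
[ 457.7 -331.   272.9] [179.8  -0.2   3. ] [ 0.4 -0.6 -0.9] 60.1 48.4
g [480.  44.] 5409 [ 609.6 -575.7   24. ] [78.8, 93.3] 16.9
g [263.  43.] 559 [ 597.4 -329.2   24. ] [18.1, 33.4] 3.6
g [264. 114.] 459 [ 518.6 -334.2   24. ] [18.1, 33.2] 3.6
g [263. 177.] 352 [ 439.2 -337.3   24. ] [19.3, 32.2] 3.6
g [458. 163.] 3403 [ 668. -649.   24.] [226.5, 200.2] -89.0
g [289. 160.] 14 [678.9 -77.8  24. ] [9.7, 9.7] -0.9
g [278. 180.] 35 [611.4 -38.3  24. ] [16.0, 16.1] -0.8
g [367. 184.] 51 [ 599.7 -330.6   24. ] [16.6, 29.3] -1.6
g [369. 208.] 51 [ 518.6 -335.1   24. ] [16.6, 29.1] -1.4
g [371. 233.] 50 [ 439.6 -338.4   24. ] [13.3, 32.2] -1.1
```

View pics/w26.png

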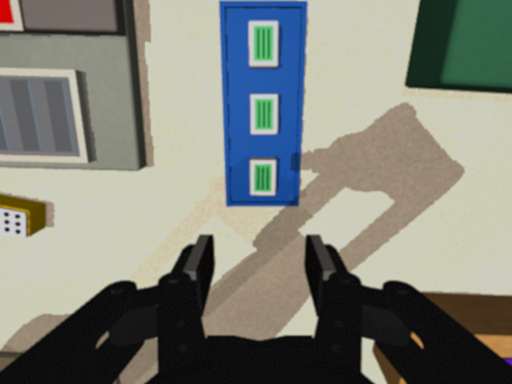

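View pics/t26b.png

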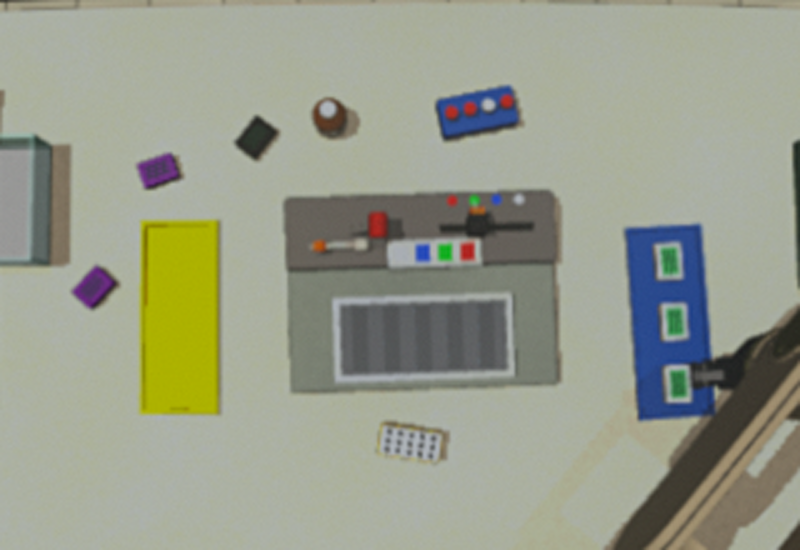

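View pics/s26b.png

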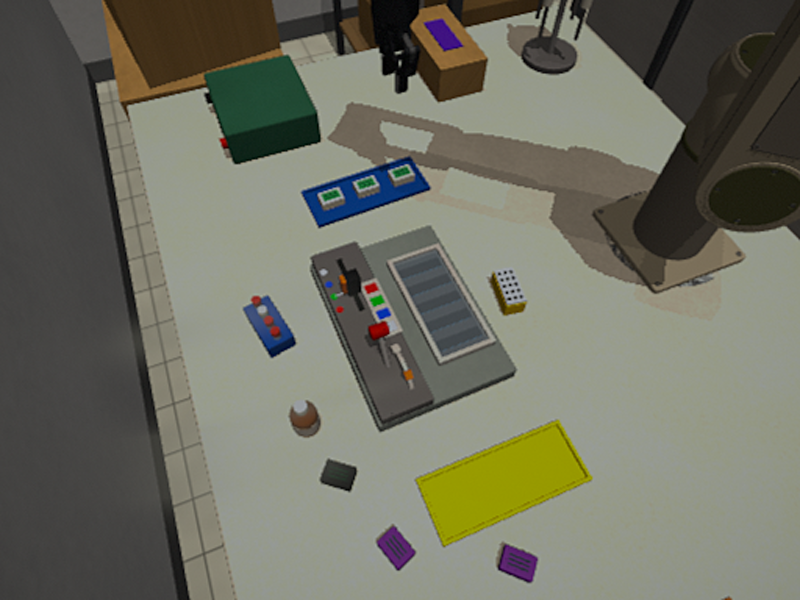

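All three cassettes lie flat in the blue tray (top crop (668,261), (675,321), (678,383)). The yellow tray and the glass are empty, the lever is at white, the slide is at green, and bottle, rack and tip box are where they were at the start. I let the arm settle and hand in.

Request:
drive_tool(moves=[[[0, 0, 0], 0], [[0, 0, 0], 0], [[0, 0, 0], 0], [[0, 0, 0], 0], [[0, 0, 0], 0], [[0, 0, 0], 0], [[0, 0, 0], 0], [[0, 0, 0], 0]])

```text
time: 60.87
tool_pos: [457.5, -330.1, 269.2]
tcp_rot: [180.0, -0.0, 3.1]
ft_force: [0.4, -0.3, -0.1]
finger_gap: 48.2
```

Run:
```python
from h import *
st(); print(r.hand_in())
```

```text
[ 457.5 -330.1  269.2] [180.   -0.    3.1] [ 0.4 -0.3 -0.1] 60.87 48.2
the job is handed in; nothing more can be done
None
```

The job is done in the order asked and handed in at about 61 s of the 208 s allowed; no verdict was reported.

- **Cassettes onto the glass:** I moved all three cassettes from the yellow tray and laid them flat on the stage.
- **Shutter open:** I pushed the lever into the orange notch; the barrel measured about 0.55 rad.
- **Filter slide:** I moved it from white to blue and let it stay latched there for about 4 s. I then moved it to green (56 mm measured in all) and let it stay latched for about 4 s. It never went on towards red.
- **Shutter closed and unload:** I pushed the lever into the white notch, about -0.55 rad. Then I laid the three cassettes in the blue tray.

**Last checks:** the final pictures show the cassettes flat in the blue tray at about (439,-337), (519,-334) and (598,-329). The yellow tray and the glass are empty, the lever is at white and the slide is at green. Bottle, tube rack and tip box look unmoved, judged by eye rather than measured, and the gripper is clear of everything.

**Not quite to plan:**
- After the green hold, one cassette was knocked about 19 mm. It stayed flat on the glass and I picked it up from where it lay.
- The first placing in the blue tray pressed with about 30 N at the wrist. I stopped the other two about 2.5 mm higher.
- The top and wrist cameras disagreed by about 4 mm on the blue tray's position. I settled it with a closer view before placing.

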